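# Tip the front row of boluses from the counting tray into the bowl

## Task

Lift the loaded bolus tray level out of its deep storage tub, stand it flat on the worktop and let go; then take it again and tip it over the steel bowl so that only the front row of three boluses slides in. Set the tray back flat on the worktop with the back row of three still in its places. Do not touch the boluses with the fingers, and leave the bowl and the bottles, vial and cup round the work where they stand.

Things in the scene. Friction and masses are not known exactly. Their poses are not given: they have to be found in the camera images.
- tub: Grey plastic storage tub, fixed, open on top, 208 (x) x 120 (y) x 92 mm high, walls and floor 4 mm. Origin: centre of its underside, z up. It is at the left or right of the work. The tray starts on its floor, facing as the tub does, with 6 to 9 mm of play all round, so that fingers cannot reach down beside or behind the tray; only its bail stands above the rim.
- tray_mid (a point): Aluminium counting tray, 182 x 84 mm (97 mm over the bail's arms), loaded about 0.46 kg. Point: the tray's middle, 12 mm above its underside. -x points to the open front end, +x to the rear wall and grip, y across, z up. Floor 4 mm thick, side walls 18 mm high, three lanes along x; front row of boluses at x -86 to -26 mm, back row -18 to 42 mm, then 40 mm of empty floor.
- lip (a point): Middle of the top of the raised lip across the tray between the two rows, 7 mm above the tray's floor, at x = -22 mm from the tray's middle. It holds back the back row up to about 45 degrees of tilt. Axes as tray_mid. A like lip lies behind the back row.
- spout (a point): Middle of the tray's open front edge (no wall), 91 mm ahead of the tray's middle, on top of its floor, 4 mm above the underside. Axes as tray_mid. The boluses are smooth: the front row starts to slide over this edge at about 12 to 18 degrees of tilt.
- bail_bar (a point): Centre of the black sleeve (12 mm diameter, 62 mm long, along y) of the tray's wire bail. The bail swings fore and aft about a pivot over the centre of mass, 3 mm behind the tray's middle and 62 mm above its underside; bar 75 mm from the pivot. Slight friction holds it where it is left; it starts up to 0.35 rad off upright. Hung by it the tray stays level and cannot be tipped.
- rear_grip (a point): Point on the tray's rear grip to hold it for tipping: a black upright plate on the rear wall, 10 mm thick along the tray's x, 60 mm wide along y, from 24 to 66 mm above the tray's underside. The point lies at its centre across, 48 mm above the underside, 88 mm behind tray_mid. Axes as tray_mid.
- bowl: Round stainless bowl, loose, 140 mm across the rim, 62 mm high, wall 3 mm. Origin at the centre of its underside. It stands at the other side of the work from the tub.
- front_1_mid (a point): Centre of a white bolus with a grey band, 60 mm long, 20 mm diameter, rounded ends, 30 g, in the front row, left (tray +y) lane. x along its length.
- front_2_mid (a point): Centre of a white bolus with a grey band, 60 mm long, 20 mm diameter, rounded ends, 30 g, in the front row, middle lane. x along its length.
- front_3_mid (a point): Centre of a white bolus with a grey band, 60 mm long, 20 mm diameter, rounded ends, 30 g, in the front row, right (tray -y) lane. x along its length.
- back_1_mid (a point): Centre of a white bolus with a grey band, 60 mm long, 20 mm diameter, rounded ends, 30 g, in the back row, left (tray +y) lane. x along its length.
- back_2_mid (a point): Centre of a white bolus with a grey band, 60 mm long, 20 mm diameter, rounded ends, 30 g, in the back row, middle lane. x along its length.
- back_3_mid (a point): Centre of a white bolus with a grey band, 60 mm long, 20 mm diameter, rounded ends, 30 g, in the back row, right (tray -y) lane. x along its length.
- saline_bottle: Bystander: tall white bottle with a blue cap, 62 mm diameter, 154 mm high. Origin at the centre of its underside.
- amber_bottle: Bystander: brown bottle, white cap, 46 mm diameter, 93 mm high. Origin at the centre of its underside.
- dropper_bottle: Bystander: white dropper bottle, 44 mm diameter, 98 mm high. Origin at the centre of its underside.
- sample_cup_0: Bystander: sample cup with a red screw cap, 60 mm diameter, 64 mm high. Origin at the centre of its underside.
- vial_c: Bystander: small brown vial with a blue cap, 33 mm diameter, 62 mm high, standing in the middle of the work. Origin at the centre of its underside.
Not all that is in view belongs to the job. Leave any orange look-alike of the part that bears front_3_mid alone.

How it is judged:
By the outcome, as a careful person would: the job done as asked, in the order asked, and still so for the second after the job is handed in, with the robot touching nothing.
It also fails if it takes over 66 s, if anything falls off the work surface, if the arm or the gripper's body presses on something with over 40 N, if the wrist force passes 120 N, or if a joint passes its speed limit or range.

## Robot

A 6-joint arm with a two-finger parallel gripper is mounted at the origin on a cart in front of the work surface, level with it; the furniture and walls round the work are solid. World frame = base frame: x ahead of the robot, y to its left, z up, the work surface at z = 0. Lengths are in m, angles in rad, forces in N, time in s.
With the tool pointing down it reaches from about 0.425 to 0.95 m from the base axis. Payload 3.5 kg.
Tool frame: the origin (TCP) lies midway between the tips of the shut fingers; the grasp point (between the pads) lies 19 mm behind it; x points along the fingers, y is the direction in which the jaws open and shut, and the axes are right-handed (so a half turn about x gives the same grasp; the last joint's range is limited). The gripper opens to 85 mm and grips with 20 to 120 N. Pads are 22 mm wide; open, the fingers measure 114 mm over their backs; the gripper's body (76 mm by 85 mm) begins 54 mm behind the grasp point. The pads swing forward as they close: fully open they stand 13 mm farther back than shut.
Start: joints at [1.176, 0.286, 1.577, -0, 1.279, -0.15], TCP at [0.164, 0.655, 0.231] pointing down, gripper open.
Joint ranges: [-2.77, 2.77], [-0.9, 2.22], [0.21, 2.48], [-1.53, 4.67], [0.24, 2.81], [-2.84, 2.84]. Speed limits (rad/s): [2.79, 2.79, 3.14, 3.14, 3.14, 3.14].

## Interface

Orientations are given as a unit quaternion [x, y, z, w].
In Python, from plant import ctrl, vision gives the robot as it stands. The module is installed in compiled form; this text tells all that it offers.
- The arm moves only by the tool play_rows, never from a script. Its arguments are lists of equal length, an entry for each row: "claw": the closure in counts, from 0 (fully open) to 255 (shut); "travel": the shift along the tool's x, y, z in m, a list of three; "dr": the turn, a rotation vector about the tool's x, y, z in rad, a list of three. In form: {"claw": [claw, ...], "travel": [[tx, ty, tz], ...], "dr": [[wx, wy, wz], ...]}. A call has 1 to 20 rows; each row is the pose to reach, as a shift and turn from the pose measured when the call began, along the tool's axes at that moment; what a row does not reach only later rows make up. A row lasts 1/10 s, in which the tool goes at most 50 mm and 8.59 degrees, less where a joint would pass 70% of its speed; a pose out of reach is approached as far as the arm can. A call with a gripper value outside its range is refused whole. The fingers move at their own pace and stop on an object; "force" is the grip in N (left out, the last holds). Time passes only in rows, so rows that repeat a pose let the fingers close. It gives the time, the measured TCP pose, the force and the opening at its end, in the units of the state.
- ctrl.get_state(): the state, without advancing time (a new reading comes with each control period).
- vision.read_camera(name): name is "scene" or "top" or "wrist"; returns a dict with "img" (400x640x3 uint8, red, green, blue), "range_z" (400x640 float32, m along the optical axis (not along the pixel's ray), 0 where there is no reading), "K" (3x3 intrinsics, pixels), "world_to_cam" (4x4, takes a point from world to camera coordinates). Camera axes: x right, y up, looking along -z (the intrinsics and any distortion apply to the point x, -y, -z); pixel columns grow to the right and rows downward; lengths in m; the calibration is good to about 2 mm. A picture is of the moment at which its call begins.
- ctrl.sign_off(): hands the job in, once; it reports no verdict.
The state is a dict: "time": time; "qpos": joint angles; "dq": joint speeds; "joint_efforts": joint torques, N m; "eef_pos": TCP position; "tcp_rot": TCP orientation; "contact_force": force on the tool from outside, world axes, zero at the start; "wrist_torque": the same for the moment, N m; "opening": opening from 0.0 (shut) to 1.0 (fully open).
Only numpy, scipy, OpenCV 4.12 (cv2) and the standard library are available. Lean on these libraries where they do the work, as an engineer would, in place of code of your own. Each camera call takes 0.05 s, during which the arm holds its last target.

## Working session

There is one attempt and no reset: what is moved stays moved. The work goes in short steps, Python scripts to look and compute and a tool call to move; the robot and the scene stay as the last step left them, time stands still between calls to the robot, and variables do not carry over. Pictures are saved under pics/ and viewed, and the job is handed in when it is done.

Besides the shell and the picture viewer there is one more tool, called as name(argument=value, ...) on one line, values as JSON. play_rows: Moves the arm, as the interface text tells. Its arguments: {"type":"object","properties":{"claw":{"type":"array","items":{"type":"number"}},"travel":{"type":"array","items":{"type":"array","items":{"type":"number"}}},"dr":{"type":"array","items":{"type":"array","items":{"type":"number"}}},"force":{"type":"number"}},"required":["claw","travel","dr"]}

```bash
ls; mkdir -p pics; python3 - <<'E'
from plant import ctrl, vision
import cv2,numpy as np
print(ctrl.get_state())
for n in ["scene","top","wrist"]:
    d=vision.read_camera(n)
    cv2.imwrite(f"pics/{n}0.png",d["img"][:,:,::-1])
    np.savez(f"{n}0.npz",**d)
    print(n,d["K"].round(1).tolist(),d["world_to_cam"].round(3).tolist(),[k for k in d])
E
```

```text
pics
{'time': 0.0, 'qpos': array([ 1.17602047e+00,  2.87199238e-01,  1.57816133e+00,  3.56576065e-05,
        1.27856918e+00, -1.49983117e-01]), 'dq': array([-7.60804891e-04, -1.88232002e-03,  3.36224116e-04,  6.18633869e-04,
        1.36354673e-03,  9.51028784e-06]), 'joint_efforts': array([ 2.92602199e-04, -4.05978763e+01, -2.92627054e+01, -1.21225048e-04,
        5.82968481e-03, -1.26458268e-06]), 'eef_pos': array([0.16329209, 0.65428961, 0.22993326]), 'tcp_rot': array([ 0.08554235,  0.70204984, -0.08712751,  0.70158201]), 'contact_force': array([-0.04575988, -0.57030559, -0.18582515]), 'wrist_torque': array([-0.01839087, -0.03774549,  0.03220536]), 'opening': 1.0019558683580019}
scene [[502.3, 0.0, 314.7], [0.0, 502.3, 203.4], [0.0, 0.0, 1.0]] [[0.899, -0.438, -0.025, -0.511], [0.207, 0.372, 0.905, -0.206], [-0.387, -0.818, 0.425, -1.291], [0.0, 0.0, 0.0, 1.0]] ['img', 'range_z', 'K', 'world_to_cam']
top [[437.7, 0.0, 321.0], [0.0, 437.7, 201.6], [0.0, 0.0, 1.0]] [[0.028, -1.0, -0.0, -0.04], [0.982, 0.028, 0.186, -0.561], [-0.186, -0.005, 0.983, -1.137], [0.0, 0.0, 0.0, 1.0]] ['img', 'range_z', 'K', 'world_to_cam']
wrist [[280.1, 0.0, 325.6], [0.0, 280.1, 204.1], [0.0, 0.0, 1.0]] [[0.242, 0.97, -0.001, -0.674], [-0.923, 0.23, -0.31, 0.04], [-0.3, 0.076, 0.951, -0.38], [0.0, 0.0, 0.0, 1.0]] ['img', 'range_z', 'K', 'world_to_cam']
```

View pics/scene0.png

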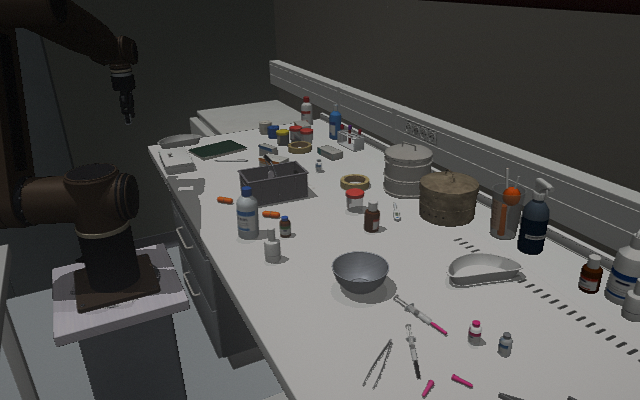

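View pics/top0.png

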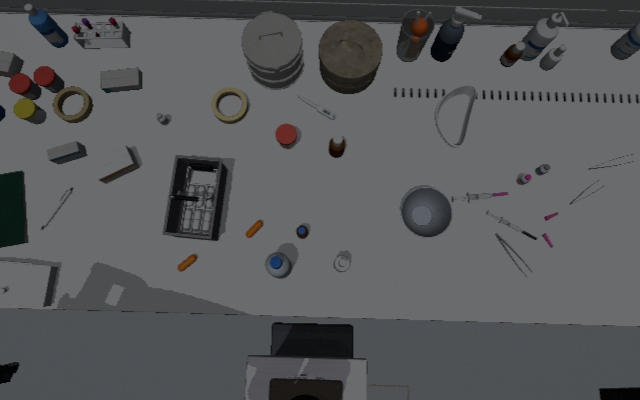

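View pics/wrist0.png

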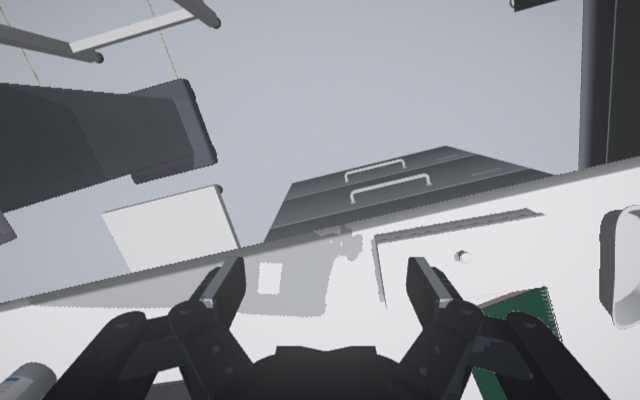

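```bash
python3 - <<'E'
import cv2
a=cv2.imread("pics/top0.png")[145:250,155:235]
b=cv2.imread("pics/scene0.png")[150:220,220:320]
a=cv2.resize(a,None,fx=5,fy=5,interpolation=cv2.INTER_CUBIC);a=cv2.convertScaleAbs(a,alpha=1.6)
b=cv2.resize(b,None,fx=6,fy=6,interpolation=cv2.INTER_CUBIC);b=cv2.convertScaleAbs(b,alpha=1.6)
cv2.imwrite("pics/ca.png",a);cv2.imwrite("pics/cb.png",b)
E
```

```text
(no output)
```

View pics/ca.png

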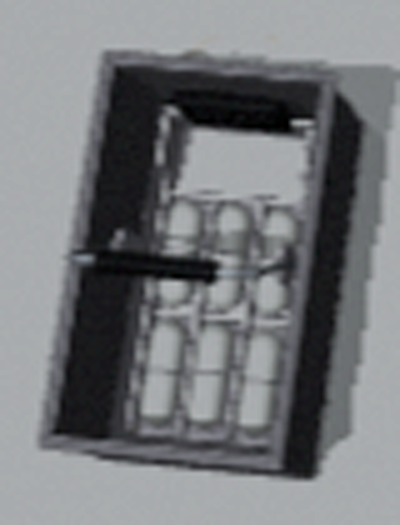

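View pics/cb.png

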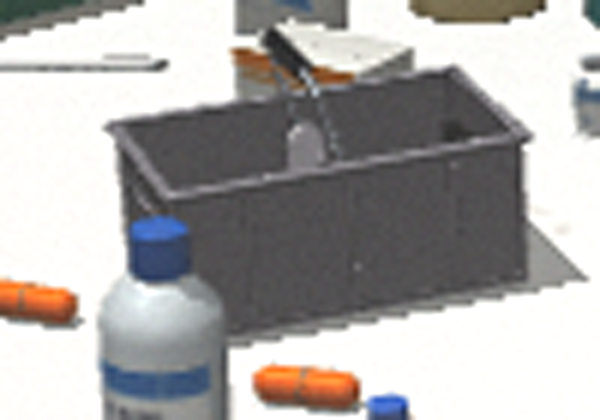

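```bash
cat > h.py <<'E'
import numpy as np,cv2
from plant import ctrl,vision
def cam(n,save=None):
    d=vision.read_camera(n)
    if save: cv2.imwrite(f"pics/{save}.png",d["img"][:,:,::-1]); np.savez(f"{save}.npz",**d)
    return d
def ray(d,u,v):
    K=d["K"];W=d["world_to_cam"];R=W[:3,:3];t=W[:3,3]
    c=np.array([(u-K[0,2])/K[0,0],-(v-K[1,2])/K[1,1],-1.0])
    return -R.T@t, R.T@c
def plane(d,u,v,z):
    o,r=ray(d,u,v); return o+r*(z-o[2])/r[2]
def depthpt(d,u,v):
    o,r=ray(d,u,v); return o+r*float(d["range_z"][int(v),int(u)])
def cloud(d):
    K=d["K"];W=d["world_to_cam"];R=W[:3,:3];t=W[:3,3]
    v,u=np.mgrid[0:400,0:640]
    c=np.stack([(u-K[0,2])/K[0,0],-(v-K[1,2])/K[1,1],-np.ones(u.shape)],-1)
    return (c*d["range_z"][...,None]-t)@R   # R.T@(c-t)
def two(d1,p1,d2,p2):
    o1,r1=ray(d1,*p1);o2,r2=ray(d2,*p2)
    A=np.stack([r1,-r2],1);s=np.linalg.lstsq(A,o2-o1,rcond=None)[0]
    a=o1+r1*s[0];b=o2+r2*s[1]; return (a+b)/2,np.linalg.norm(a-b)
def proj(d,p):
    c=d["world_to_cam"][:3,:3]@np.asarray(p)+d["world_to_cam"][:3,3]
    return d["K"][0,0]*c[0]/-c[2]+d["K"][0,2], d["K"][1,1]*-c[1]/-c[2]+d["K"][1,2]
E
python3 - <<'E'
from h import *
np.set_printoptions(precision=4,suppress=True)
T=dict(np.load("top0.npz"));S=dict(np.load("scene0.npz"))
P=cloud(T);Q=cloud(S)
print("table z",np.median(P[250:290,400:600,2]),np.median(Q[300:340,300:340,2]))
# things above table, blobs
for nm,C,d in(("top",P,T),("scene",Q,S)):
    m=((C[...,2]>0.02)&(C[...,0]>0.25)&(C[...,0]<0.85)&(abs(C[...,1])<0.6)&(d["range_z"]>0)).astype(np.uint8)
    n,l,st,ce=cv2.connectedComponentsWithStats(m)
    for i in range(1,n):
        if st[i,4]<40: continue
        p=C[l==i]; zt=np.percentile(p[:,2],98); q=p[p[:,2]>zt-0.012]
        print(nm,st[i],"top z %.3f"%zt,"cen",q[:,:2].mean(0),"lo",p.min(0),"hi",p.max(0))
E
```

```text
table z -0.0007748112889584011 0.0014046641753439376
top [211 103  36  19 248] top z 0.030 cen [0.82   0.2512] lo [0.7961 0.2013 0.0201] hi [0.85   0.3032 0.0343]
top [435 109  37  39 198] top z 0.036 cen [ 0.7832 -0.3985] lo [ 0.7332 -0.4486  0.0202] hi [ 0.8486 -0.3449  0.038 ]
top [156 113  11  10  84] top z 0.054 cen [0.7974 0.4411] lo [0.7859 0.4296 0.0207] hi [0.8105 0.4549 0.0547]
top [275 124  22  24 403] top z 0.068 cen [0.7483 0.0801] lo [0.7184 0.0501 0.0202] hi [0.7778 0.1084 0.0698]
top [328 135  17  21 273] top z 0.095 cen [ 0.7272 -0.0623] lo [ 0.7029 -0.0844  0.0202] hi [ 0.7443 -0.0397  0.0966]
top [ 96 145  41  37 901] top z 0.050 cen [0.6588 0.557 ] lo [0.6083 0.5022 0.0201] hi [0.71   0.6    0.0532]
top [ 162  155   64   85 2819] top z 0.143 cen [0.5453 0.3149] lo [0.4502 0.2445 0.02  ] hi [0.6721 0.3855 0.1481]
top [519 174  12  10  89] top z 0.055 cen [ 0.6487 -0.5902] lo [ 0.6369 -0.5997  0.0201] hi [ 0.6597 -0.5771  0.0552]
top [ 400  187   52   51 1128] top z 0.064 cen [ 0.5479 -0.3169] lo [ 0.4723 -0.3751  0.0201] hi [ 0.6096 -0.237   0.0676]
top [180 209  1
[... 900 characters left out ...]
16  28 341] top z 0.095 cen [ 0.7256 -0.0678] lo [ 0.7012 -0.0905  0.02  ] hi [ 0.752  -0.0489  0.0956]
scene [279 216  12  18 156] top z 0.065 cen [0.4813 0.0218] lo [0.4647 0.0052 0.0202] hi [0.4979 0.0363 0.0656]
scene [264 227  17  32 376] top z 0.100 cen [ 0.3974 -0.0876] lo [ 0.3765 -0.1114  0.02  ] hi [ 0.4186 -0.0664  0.1011]
scene [ 332  251   57   42 1568] top z 0.064 cen [ 0.5454 -0.3031] lo [ 0.4708 -0.3793  0.02  ] hi [ 0.6118 -0.2386  0.0667]
scene [446 253  52  28 384] top z 0.035 cen [ 0.7932 -0.3964] lo [ 0.7327 -0.4537  0.0201] hi [ 0.8491 -0.3461  0.0369]
scene [468 320  14  19 124] top z 0.055 cen [ 0.647  -0.5943] lo [ 0.6349 -0.6     0.0203] hi [ 0.6597 -0.5837  0.0569]
```

```bash
python3 - <<'E'
from h import *
np.set_printoptions(precision=4,suppress=True)
T=dict(np.load("top0.npz"));S=dict(np.load("scene0.npz"))
P=cloud(T);Q=cloud(S)
for nm,C,d in(("top",P,T),("scene",Q,S)):
    g=d["img"].max(-1)
    m=(C[...,2]>0.118)&(C[...,2]<0.16)&(C[...,0]>0.45)&(C[...,0]<0.68)&(C[...,1]>0.25)&(C[...,1]<0.4)
    p=C[m&(g<70)];vv,uu=np.nonzero(m&(g<70))
    print(nm,len(p),p.mean(0),p.min(0),p.max(0),"pix",uu.min(),uu.max(),uu.mean(),vv.mean())
    (cx,cy),(w,h),a=cv2.minAreaRect(np.stack([uu,vv],1).astype(np.float32));print((cx,cy),(w,h),a)
    # rim
    r=(C[...,2]>0.086)&(C[...,2]<0.097)&(C[...,0]>0.4)&(C[...,0]<0.7)&(C[...,1]>0.2)&(C[...,1]<0.42)
    q=C[r][:,:2]
    rect=cv2.minAreaRect((q*1000).astype(np.float32));print("rim",len(q),rect,cv2.boxPoints(rect)); print(np.median(C[r][:,2]))
t,e=None,None
E
```

```text
top 132 [0.5456 0.3143 0.1415] [0.5384 0.2667 0.1181] [0.5561 0.3629 0.1481] pix 169 207 186.16666666666666 197.75757575757575
(187.9139404296875, 197.94674682617188) (38.206085205078125, 4.61732292175293) 5.19442892074585
rim 779 ((560.9580078125, 315.5566101074219), (129.5839385986328, 216.3512420654297), 86.04589080810547) [[448.572  258.3784]
 [664.4082 243.4594]
 [673.344  372.7349]
 [457.5078 387.6539]]
0.09177722788227823
scene 36 [0.5452 0.3067 0.1402] [0.5397 0.2629 0.1187] [0.5545 0.36   0.1474] pix 264 274 267.75 159.58333333333334
(269.5896301269531, 161.47586059570312) (17.10736846923828, 3.570955753326416) 48.36646270751953
rim 381 ((561.355712890625, 311.81707763671875), (137.78945922851562, 218.24652099609375), 86.29708862304688) [[448.0108 250.1137]
 [665.8018 236.0187]
 [674.7006 373.5204]
 [456.9097 387.6155]]
0.09233932008999836
```

```bash
python3 - <<'E'
from h import *
np.set_printoptions(precision=4,suppress=True)
T=dict(np.load("top0.npz"))
C=cloud(T);g=T["img"].max(-1)
m=(C[...,0]>0.6)&(C[...,0]<0.67)&(C[...,1]>0.25)&(C[...,1]<0.38)
for v in range(158,176):
    print(v,[ "%d/%d/%d"%(g[v,u],C[v,u,0]*1000,C[v,u,2]*1000) for u in range(196,204,2)])
mm=m&(C[...,2]>0.062)&(C[...,2]<0.076)&(g<60)
print(C[mm][:,:].mean(0),C[mm].min(0),C[mm].max(0))
# boluses lanes: white pixels z .02..0.04
w=(C[...,2]>0.024)&(C[...,2]<0.036)&(g>120)&(C[...,0]>.44)&(C[...,0]<.68)&(C[...,1]>.24)&(C[...,1]<.4)
n,l,st,ce=cv2.connectedComponentsWithStats(w.astype(np.uint8))
for i in range(1,n):
    if st[i,4]>15: print(st[i],C[l==i].mean(0),C[l==i].min(0),C[l==i].max(0))
# camera in tool frame
from scipy.spatial.transform import Rotation as R
W=dict(np.load("wrist0.npz"))["world_to_cam"];cp=-W[:3,:3].T@W[:3,3]
s=ctrl.get_state();Rt=R.from_quat(s["tcp_rot"]).as_matrix()
print("cam in tool",Rt.T@(cp-s["eef_pos"]),"look",Rt.T@(-W[2,:3]));print(Rt)
E
```

```text
158 ['66/662/96', '67/664/90', '63/663/94', '73/664/90']
159 ['46/661/89', '57/661/92', '76/661/92', '77/662/90']
160 ['27/660/84', '30/660/84', '37/661/82', '32/659/89']
161 ['25/660/74', '25/660/76', '25/659/78', '22/659/79']
162 ['24/661/59', '21/662/58', '24/660/66', '25/660/64']
163 ['10/656/68', '13/661/50', '13/660/53', '23/660/54']
164 ['11/653/70', '10/652/72', '6/652/74', '10/653/70']
165 ['16/650/70', '15/650/72', '13/341/1221', '15/650/71']
166 ['7/647/71', '12/647/69', '13/647/72', '16/648/70']
167 ['8/646/63', '9/647/61', '7/644/72', '4/645/68']
168 ['8/646/53', '12/647/49', '5/647/50', '12/644/62']
169 ['2/647/38', '8/646/43', '1/645/47', '9/646/45']
170 ['52/651/11', '32/649/20', '28/649/19', '16/646/33']
171 ['103/649/7', '94/649/7', '85/649/10', '70/650/5']
172 ['109/646/8', '108/646/9', '106/646/7', '105/647/6']
173 ['108/643/9', '109/643/7', '109/642/14', '108/644/7']
174 ['109/640/8', '109/640/8', '109/640/9', '109/641/5']
175 ['108/637/9', '109/637/8', '108/638/5', '109/638/7']
[0.6458 0.3153 0.069 ] [0.6004 0.2502 0.0621] [0.665  0.3699 0.076 ]
cam in tool [-0.142  -0.0006 -0.0797] look [0.9507 0.0005 0.3101]
[[-0.0007  0.2424  0.9702]
 [-0.0017  0.9702 -0.2424]
 [-1.     -0.0019 -0.0003]]
```

```bash
cat >> h.py <<'E'
from scipy.spatial.transform import Rotation as Rr
def tool(psi,th=0.0):
    c,s=np.cos(psi),np.sin(psi)
    Ru=np.array([[0,c,s],[0,s,-c],[-1,0,0.]])
    return Rr.from_rotvec(th*np.array([-s,c,0])).as_matrix()@Ru
def go(pg,psi,th=0.0,st=None,quiet=False):
    """grasp-point pose -> travel, dr"""
    st=st or ctrl.get_state()
    R0=Rr.from_quat(st["tcp_rot"]).as_matrix(); R1=tool(psi,th)
    p1=np.asarray(pg)+0.019*R1[:,0]
    t=R0.T@(p1-st["eef_pos"]); r=Rr.from_matrix(R0.T@R1).as_rotvec()
    if not quiet: print("travel",[round(float(x),4) for x in t],"dr",[round(float(x),4) for x in r])
    return t,r
def where():
    st=ctrl.get_state();R0=Rr.from_quat(st["tcp_rot"]).as_matrix()
    y=R0[:,1];print("t %.2f grasp"%st["time"],(st["eef_pos"]-.019*R0[:,0]).round(4),"psi %.4f"%np.arctan2(y[1],y[0]),"xax",R0[:,0].round(3),"F",st["contact_force"].round(2),"M",st["wrist_torque"].round(2),"open %.3f"%st["opening"],"q",st["qpos"].round(2))
E
python3 - <<'E'
from h import *
where()
go((.548-.23*.10,.313,.139+.10),-.069,-.23)
E
```

```text
t 0.15 grasp [0.1634 0.6544 0.2492] psi 1.3260 xax [-0.001 -0.002 -1.   ] F [-0.26  0.92  0.67] M [ 0.01 -0.    0.05] open 1.000 q [ 1.18  0.29  1.58 -0.    1.28 -0.15]
travel [0.01, -0.2428, 0.4379] dr [1.3886, -0.1593, 0.1931]
```

play_rows(claw=[0,0,0,0,0,0,0,0,0,0,0,0,0,0,0,0], travel=[[0.0,-0.02,0.04],[0.0,-0.045,0.08],[0.0,-0.07,0.125],[0.0,-0.09,0.165],[0.0,-0.115,0.21],[0.0,-0.14,0.25],[0.0,-0.165,0.3],[0.0,-0.19,0.34],[0.0,-0.21,0.38],[0.0,-0.225,0.41],[0.005,-0.235,0.425],[0.01,-0.243,0.438],[0.01,-0.243,0.438],[0.01,-0.243,0.438],[0.01,-0.243,0.438],[0.01,-0.243,0.438]], dr=[[0.1,-0.01,0.01],[0.22,-0.02,0.03],[0.34,-0.04,0.05],[0.47,-0.05,0.07],[0.6,-0.07,0.085],[0.73,-0.085,0.1],[0.86,-0.1,0.12],[0.99,-0.115,0.14],[1.12,-0.13,0.16],[1.25,-0.145,0.175],[1.34,-0.155,0.185],[1.389,-0.159,0.193],[1.389,-0.159,0.193],[1.389,-0.159,0.193],[1.389,-0.159,0.193],[1.389,-0.159,0.193]], force=40)

```text
time: 1.75
eef_pos: [0.5289, 0.3134, 0.2209]
tcp_rot: [0.569, 0.42, -0.458, 0.539]
contact_force: [0.1, -0.2, 0.4]
opening: 1.0
```

```bash
python3 - <<'E'
from h import *
where()
cam("wrist","w1");cam("top","t1")
E
```

```text
t 1.75 grasp [0.5246 0.3136 0.2394] psi -0.0676 xax [ 0.227 -0.015 -0.974] F [ 0.1  -0.16  0.41] M [0.02 0.1  0.02] open 1.000 q [ 0.41  0.07  1.86 -0.12  1.01  0.54]
```

View pics/w1.png

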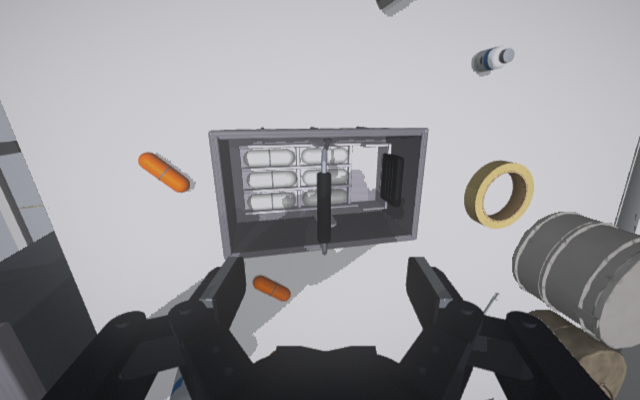

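```bash
python3 - <<'E'
from h import *
np.set_printoptions(precision=4,suppress=True)
W=dict(np.load("w1.npz"));T=dict(np.load("top0.npz"));S=dict(np.load("scene0.npz"))
g=W["img"].max(-1);m=np.zeros(g.shape,np.uint8);m[168:250,312:337]=(g[168:250,312:337]<45)
n,l,st,ce=cv2.connectedComponentsWithStats(m);i=1+np.argmax(st[1:,4]);print(st[i],ce[i])
vv,uu=np.nonzero(l==i);print(cv2.minAreaRect(np.stack([uu,vv],1).astype(np.float32)))
C=cloud(W);p=C[l==i];p=p[(p[:,2]>.1)&(p[:,2]<.16)];print(len(p),p.mean(0),p.min(0),p.max(0))
c=ce[i]
print("plane z.139",plane(W,*c,.139))
for n in("top","scene"):
    d=T if n=="top" else S
    g2=d["img"].max(-1)
    if n=="top": a=(160,190,205,206)
    else: a=(258,150,280,172)
    mm=np.zeros(g2.shape,np.uint8);mm[a[1]:a[3],a[0]:a[2]]=g2[a[1]:a[3],a[0]:a[2]]<30
    if n=="top":
        mm&= (cloud(d)[...,2]>.125).astype(np.uint8)
    else: mm&=(cloud(d)[...,2]>.125).astype(np.uint8)
    n2,l2,s2,c2=cv2.connectedComponentsWithStats(mm);j=1+np.argmax(s2[1:,4]);print(n,s2[j],c2[j],two(W,c,d,c2[j]))
E
```

```text
[328 195   2  20  21] [328.9524 204.8095]
((328.5, 204.5), (19.0, 1.0), 90.0)
21 [0.5502 0.3177 0.1425] [0.5489 0.3092 0.1412] [0.5509 0.3262 0.1432]
plane z.139 [0.551  0.3165 0.139 ]
top [173 195  25   7 109] [184.7982 197.7431] (array([0.5478, 0.3178, 0.1425]), np.float64(0.004790954945311862))
scene [265 155   6   6   8] [267.375 157.75 ] (array([0.5493, 0.3181, 0.1426]), np.float64(0.001665171898102994))
```

```bash
python3 - <<'E'
from h import *
np.set_printoptions(precision=4,suppress=True)
W=dict(np.load("w1.npz"));T=dict(np.load("top0.npz"));S=dict(np.load("scene0.npz"))
C=cloud(W);g=W["img"].max(-1)
for v in(176,190,205,220,236): print(v,[(u,int(g[v,u]),int(C[v,u,2]*1000)) for u in range(312,336)])
m=np.zeros(g.shape,bool);m[165:252,310:340]=True;m&=(C[...,2]>.125)&(C[...,2]<.16)
vv,uu=np.nonzero(m);print(uu.min(),uu.max(),vv.min(),vv.max(),uu.mean(),vv.mean());p=C[m];print(p.mean(0),p.min(0),p.max(0),np.percentile(p[:,2],90))
print(C[205,316:330])
print("plane",plane(W,uu.mean(),(vv.min()+vv.max())/2,.139))
# rear plate & front rim in wrist
print("tub corners",[plane(W,u,v,.092) for u,v in((211,131),(427,129),(416,240),(224,257))])
print("plate top pts",[C[v,u] for u,v in((385,156),(385,200),(400,158),(401,204))])
E
python3 - <<'E'
import cv2
a=cv2.imread("pics/w1.png")[120:265,200:440]
cv2.imwrite("pics/w1c.png",cv2.convertScaleAbs(cv2.resize(a,None,fx=3.3,fy=3.3,interpolation=cv2.INTER_CUBIC),alpha=1.5))
E
```

```text
176 [(312, 209, 26), (313, 209, 26), (314, 210, 26), (315, 210, 26), (316, 169, 25), (317, 78, 140), (318, 48, 142), (319, 52, 142), (320, 53, 141), (321, 55, 142), (322, 56, 143), (323, 60, 144), (324, 58, 142), (325, 58, 143), (326, 55, 143), (327, 54, 143), (328, 52, 143), (329, 49, 142), (330, 58, 141), (331, 124, 26), (332, 157, 27), (333, 159, 26), (334, 158, 26), (335, 160, 25)]
190 [(312, 138, 6), (313, 157, 7), (314, 160, 7), (315, 142, 7), (316, 122, 7), (317, 62, 138), (318, 48, 139), (319, 52, 140), (320, 52, 141), (321, 55, 142), (322, 57, 143), (323, 59, 143), (324, 57, 143), (325, 57, 144), (326, 54, 142), (327, 53, 143), (328, 51, 142), (329, 48, 142), (330, 51, 141), (331, 88, 20), (332, 109, 17), (333, 111, 21), (334, 111, 19), (335, 112, 21)]
205 [(312, 113, 24), (313, 111, 24), (314, 113, 24), (315, 113, 22), (316, 110, 22), (317, 59, 138), (318, 45, 140), (319, 46, 140), (320, 47, 142), (321, 46, 142), (322, 49, 142), (323, 48, 144), (324, 48, 143), (325, 49, 143), (326, 49, 143), (327, 46, 143), (328, 47, 143), (329, 44, 142), (330, 49, 141), (331, 93, 14), (332
[... 914 characters left out ...]
[0.5536 0.3514 0.1453] 0.14388464052131908
[[0.56   0.2775 0.0225]
 [0.5408 0.3176 0.1384]
 [0.5412 0.3183 0.1408]
 [0.5421 0.318  0.1403]
 [0.5426 0.3186 0.1422]
 [0.5434 0.3186 0.1427]
 [0.5442 0.3185 0.1427]
 [0.5448 0.3189 0.1442]
 [0.5457 0.3185 0.1435]
 [0.5466 0.3184 0.1436]
 [0.5474 0.3184 0.1437]
 [0.5483 0.3182 0.1436]
 [0.5492 0.3179 0.1432]
 [0.5502 0.3175 0.1424]]
plane [0.5461 0.3143 0.139 ]
tub corners [array([0.461 , 0.3823, 0.092 ]), array([0.6703, 0.3673, 0.092 ]), array([0.6631, 0.2416, 0.092 ]), array([0.4504, 0.2603, 0.092 ])]
plate top pts [array([0.6487, 0.3338, 0.0374]), array([0.6443, 0.2801, 0.0475]), array([0.6531, 0.3354, 0.0679]), array([0.6592, 0.277 , 0.0611])]
```

View pics/w1c.png

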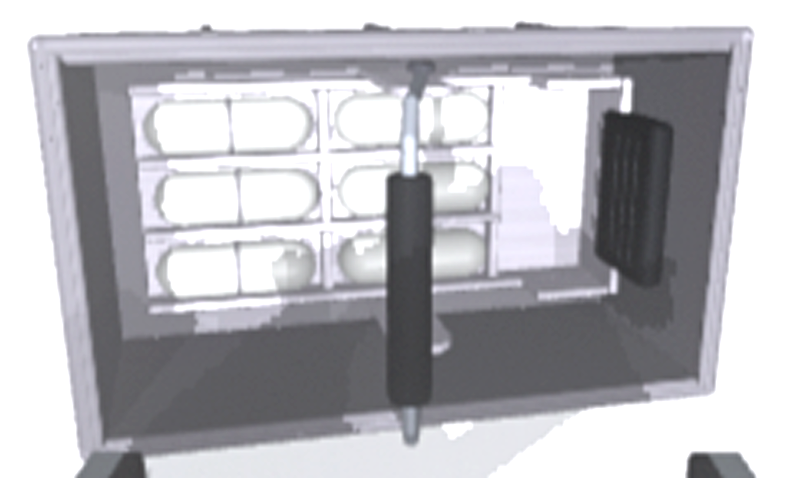

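```bash
python3 - <<'E'
from h import *
go((.546,.314,.138),-.069,-.25)
E
```

```text
travel [0.1036, -0.0021, -0.0019] dr [0.0009, -0.0008, 0.0199]
```

play_rows(claw=[0,0,0,0,0,130,180,255,255,255,255,255,255,255], travel=[[0.03,-0.001,-0.001],[0.06,-0.001,-0.001],[0.09,-0.002,-0.002],[0.1036,-0.002,-0.002],[0.1036,-0.002,-0.002],[0.1036,-0.002,-0.002],[0.1036,-0.002,-0.002],[0.1036,-0.002,-0.002],[0.1036,-0.002,-0.002],[0.1036,-0.002,-0.002],[0.1036,-0.002,-0.002],[0.1036,-0.002,-0.002],[0.1036,-0.002,-0.002],[0.1036,-0.002,-0.002]], dr=[[0,0,0.01],[0,0,0.02],[0,0,0.02],[0,0,0.02],[0,0,0.02],[0,0,0.02],[0,0,0.02],[0,0,0.02],[0,0,0.02],[0,0,0.02],[0,0,0.02],[0,0,0.02],[0,0,0.02],[0,0,0.02]], force=60)

```text
time: 3.25
eef_pos: [0.5511, 0.3139, 0.1205]
tcp_rot: [0.573, 0.414, -0.452, 0.543]
contact_force: [-2.4, -0.4, 6.5]
opening: 0.117
```

```bash
python3 - <<'E'
from h import *
where()
cam("wrist","w2");cam("scene","s2")
st=ctrl.get_state()
for th in(-.19,-.125,-.06,0):
    go((.565+.075*np.sin(th),.314-(.019+.075*np.sin(th))*.069,.066+.075*np.cos(th)-.0003),-.069,th,st)
E
```

```text
t 3.25 grasp [0.5464 0.3142 0.1389] psi -0.0681 xax [ 0.248 -0.016 -0.969] F [-2.41 -0.43  6.52] M [-0.11  0.31 -0.01] open 0.117 q [ 0.4   0.21  1.9  -0.15  0.81  0.56]
travel [0.0006, 0.0033, 0.0003] dr [0.0009, -0.001, -0.0609]
travel [0.0009, 0.0069, 0.0003] dr [0.0009, -0.001, -0.1259]
travel [0.0015, 0.0105, 0.0003] dr [0.001, -0.001, -0.1909]
travel [0.0023, 0.0138, 0.0003] dr [0.001, -0.0009, -0.2509]
```

View pics/w2.png

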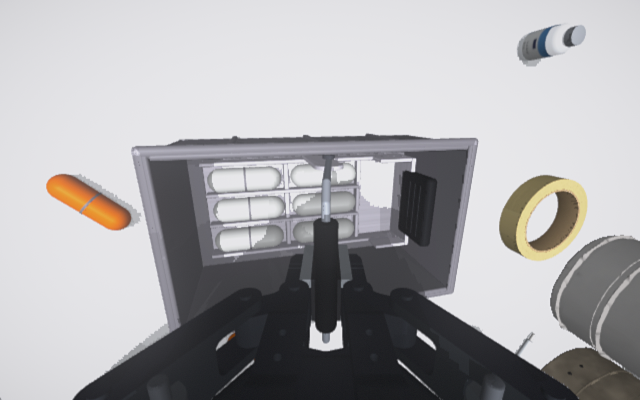

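play_rows(claw=[255,255,255,255,255,255,255,255,255,255], travel=[[0.0,0.0015,0],[0.0,0.003,0],[0.0,0.005,0],[0.0005,0.007,0],[0.001,0.009,0],[0.0015,0.0105,0],[0.002,0.012,0],[0.002,0.0138,0],[0.002,0.0138,0],[0.002,0.0138,0]], dr=[[0,0,-0.03],[0,0,-0.06],[0,0,-0.09],[0,0,-0.126],[0,0,-0.16],[0,0,-0.19],[0,0,-0.22],[0,0,-0.25],[0,0,-0.25],[0,0,-0.25]])

```text
time: 4.35
eef_pos: [0.5659, 0.313, 0.1228]
tcp_rot: [0.518, 0.482, -0.516, 0.483]
contact_force: [-0.4, -0.8, 4.3]
opening: 0.114
```

```bash
python3 - <<'E'
from h import *
where()
E
```

```text
t 4.35 grasp [0.5658 0.3129 0.1418] psi -0.0682 xax [ 0.003  0.001 -1.   ] F [-0.42 -0.77  4.29] M [-0.16  0.04  0.02] open 0.114 q [ 0.35  0.33  1.73 -0.    1.08  0.42]
```

play_rows(claw=[255,255,255,255,255,255,255,255,255,255], travel=[[-0.002,0,0],[-0.004,0,0],[-0.006,0,0],[-0.009,0,0],[-0.013,0,0],[-0.017,0,0],[-0.021,0,0],[-0.025,0,0],[-0.025,0,0],[-0.025,0,0]], dr=[[0,0,0],[0,0,0],[0,0,0],[0,0,0],[0,0,0],[0,0,0],[0,0,0],[0,0,0],[0,0,0],[0,0,0]])

```text
time: 5.35
eef_pos: [0.5659, 0.313, 0.148]
tcp_rot: [0.518, 0.482, -0.516, 0.483]
contact_force: [-0.9, 0.3, -4.7]
opening: 0.118
```

```bash
python3 - <<'E'
from h import *
where()
cam("wrist","w3");cam("top","t3")
E
```

```text
t 5.35 grasp [0.5658 0.3129 0.167 ] psi -0.0682 xax [ 0.004  0.001 -1.   ] F [-0.89  0.33 -4.66] M [-0.04  0.03 -0.06] open 0.118 q [ 0.35  0.3   1.72 -0.    1.12  0.42]
```

View pics/w3.png

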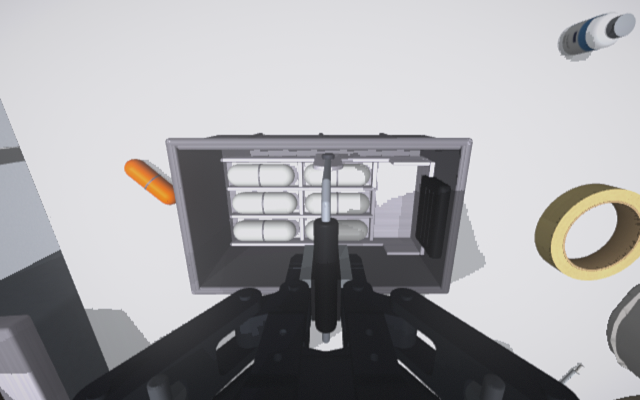

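play_rows(claw=[255,255,255,255,255,255,255,255,255,255,255,255,255], travel=[[-0.005,0,0],[-0.012,0,0],[-0.02,0,0],[-0.03,0,0],[-0.042,0,0],[-0.054,0,0],[-0.066,0,0],[-0.078,0,0],[-0.09,0,0],[-0.1,0,0],[-0.107,0,0],[-0.11,0,0],[-0.11,0,0]], dr=[[0,0,0],[0,0,0],[0,0,0],[0,0,0],[0,0,0],[0,0,0],[0,0,0],[0,0,0],[0,0,0],[0,0,0],[0,0,0],[0,0,0],[0,0,0]])

```text
time: 6.75
eef_pos: [0.5654, 0.3128, 0.2579]
tcp_rot: [0.518, 0.482, -0.516, 0.483]
contact_force: [0.7, 0.4, -4.9]
opening: 0.12
```

```bash
python3 - <<'E'
from h import *
where()
cam("scene","s4")
a=cv2.imread("pics/s4.png")[80:280,180:420]
cv2.imwrite("pics/s4c.png",cv2.resize(a,None,fx=3,fy=3))
st=ctrl.get_state()
for y in (.313,.24,.15,.05,-.05,-.13): go((.545+ (.021*(y+.13)/.443),y,.277),0,0,st)
E
```

```text
t 6.75 grasp [0.5653 0.3128 0.2769] psi -0.0682 xax [ 0.003  0.001 -1.   ] F [ 0.67  0.42 -4.89] M [ 0.05  0.05 -0.01] open 0.120 q [ 0.35  0.2   1.63 -0.    1.31  0.42]
travel [-0.0008, 0.0008, -0.0003] dr [-0.0681, -0.0006, -0.0022]
travel [-0.0009, 0.0024, 0.0728] dr [-0.0681, -0.0006, -0.0022]
travel [-0.0009, 0.0042, 0.1628] dr [-0.0681, -0.0006, -0.0022]
travel [-0.001, 0.0063, 0.2629] dr [-0.0681, -0.0006, -0.0022]
travel [-0.001, 0.0084, 0.363] dr [-0.0681, -0.0006, -0.0022]
travel [-0.0011, 0.0101, 0.4431] dr [-0.0681, -0.0006, -0.0022]
```

View pics/s4c.png

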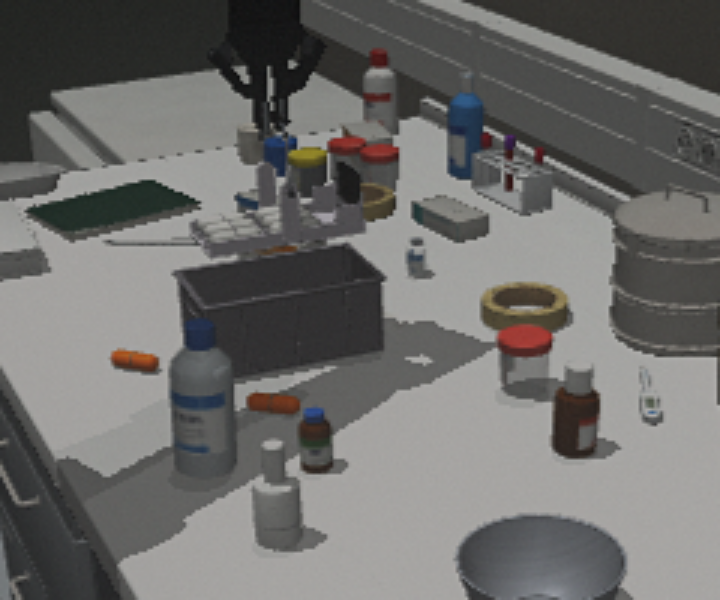

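play_rows(claw=[255,255,255,255,255,255,255,255,255,255,255,255,255,255,255,255,255,255,255,255], travel=[[0,0,0.004],[0,0,0.014],[0,0.001,0.03],[0,0.001,0.052],[0,0.002,0.08],[0,0.002,0.11],[0,0.003,0.142],[0,0.004,0.175],[0,0.005,0.208],[0,0.006,0.241],[0,0.006,0.274],[0,0.007,0.306],[0,0.008,0.336],[0,0.008,0.364],[0,0.009,0.388],[0,0.009,0.408],[0,0.01,0.424],[0,0.01,0.435],[0,0.01,0.441],[0,0.01,0.443]], dr=[[0,0,0],[0,0,0],[-0.004,0,0],[-0.008,0,0],[-0.012,0,0],[-0.017,0,0],[-0.022,0,0],[-0.027,0,0],[-0.032,0,0],[-0.037,0,0],[-0.042,0,0],[-0.047,0,0],[-0.052,0,0],[-0.056,0,0],[-0.06,0,0],[-0.063,0,0],[-0.065,0,0],[-0.067,0,0],[-0.068,0,-0.002],[-0.068,0,-0.002]])

```text
time: 8.8
eef_pos: [0.5448, -0.1303, 0.2569]
tcp_rot: [0.5, 0.5, -0.5, 0.5]
contact_force: [0.1, 0.3, -5.5]
opening: 0.115
```

```bash
python3 - <<'E'
from h import *
where()
cam("scene","s5");cam("wrist","w5");cam("top","t5")
a=cv2.imread("pics/s5.png")[100:330,200:500]
cv2.imwrite("pics/s5c.png",cv2.resize(a,None,fx=2.5,fy=2.5))
E
```

```text
t 8.80 grasp [ 0.5448 -0.1304  0.2759] psi -0.0006 xax [ 0.     0.001 -1.   ] F [ 0.14  0.26 -5.55] M [ 0.04 -0.03  0.01] open 0.115 q [-0.42  0.01  1.84  0.    1.29 -0.42]
```

View pics/s5c.png

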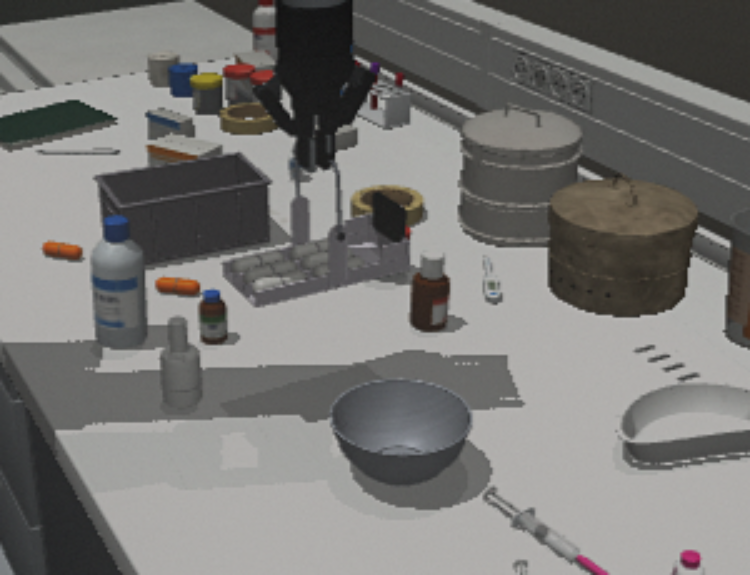

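View pics/t5.png

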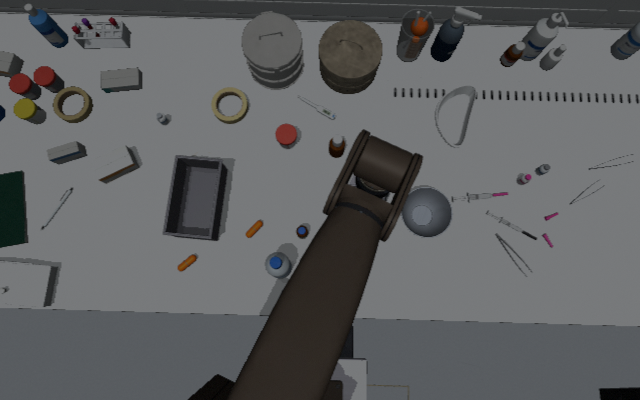

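play_rows(claw=[255,255,255,255,255,255,255,255,255,255,255,255,255,255,255,255,255], travel=[[0.004,0,0],[0.013,0,0],[0.026,0,0],[0.041,0,0],[0.057,0,0],[0.073,0,0],[0.088,0,0],[0.1,0,0],[0.11,0,0],[0.117,0,0],[0.123,0,0],[0.127,0,0],[0.13,0,0],[0.133,0,0],[0.135,0,0],[0.1365,0,0],[0.1365,0,0]], dr=[[0,0,0],[0,0,0],[0,0,0],[0,0,0],[0,0,0],[0,0,0],[0,0,0],[0,0,0],[0,0,0],[0,0,0],[0,0,0],[0,0,0],[0,0,0],[0,0,0],[0,0,0],[0,0,0],[0,0,0]])

```text
time: 10.65
eef_pos: [0.5449, -0.1292, 0.1202]
tcp_rot: [0.5, 0.5, -0.5, 0.5]
contact_force: [-0.2, 0.6, -5.2]
opening: 0.113
```

```bash
python3 - <<'E'
from h import *
where()
E
```

```text
t 10.65 grasp [ 0.5449 -0.1292  0.1392] psi 0.0004 xax [-0.     0.001 -1.   ] F [-0.21  0.57 -5.18] M [ 0.07 -0.02  0.01] open 0.113 q [-0.41  0.15  1.95  0.    1.04 -0.42]
```

play_rows(claw=[255,255,255,255], travel=[[0.0005,0,0],[0.001,0,0],[0.0018,0,0],[0.0018,0,0]], dr=[[0,0,0],[0,0,0],[0,0,0],[0,0,0]])

```text
time: 11.05
eef_pos: [0.5451, -0.1292, 0.1188]
tcp_rot: [0.5, 0.5, -0.5, 0.5]
contact_force: [-0.6, 0.8, -3.3]
opening: 0.116
```

```bash
python3 - <<'E'
from h import *
where()
E
```

```text
t 11.05 grasp [ 0.5451 -0.1292  0.1378] psi 0.0004 xax [ 0.     0.001 -1.   ] F [-0.6   0.75 -3.26] M [0.08 0.04 0.01] open 0.116 q [-0.41  0.16  1.95  0.    1.04 -0.42]
```

play_rows(claw=[255,255,255,200,160,120,60,0,0,0], travel=[[0.0005,0,0],[0.001,0,0],[0.001,0,0],[0.001,0,0],[0.001,0,0],[0.001,0,0],[0.001,0,0],[0.001,0,0],[0.001,0,0],[0.001,0,0]], dr=[[0,0,0],[0,0,0],[0,0,0],[0,0,0],[0,0,0],[0,0,0],[0,0,0],[0,0,0],[0,0,0],[0,0,0]])

```text
time: 12.05
eef_pos: [0.5452, -0.1292, 0.1178]
tcp_rot: [0.5, 0.5, -0.5, 0.5]
contact_force: [-0.0, -0.8, 0.0]
opening: 1.003
```

```bash
python3 - <<'E'
from h import *
where()
cam("wrist","w6");cam("scene","s6")
a=cv2.imread("pics/s6.png")[130:330,230:450]
cv2.imwrite("pics/s6c.png",cv2.resize(a,None,fx=3,fy=3))
E
```

```text
t 12.05 grasp [ 0.5451 -0.1293  0.1368] psi 0.0003 xax [ 0.     0.001 -1.   ] F [-0.05 -0.84  0.  ] M [0.03 0.   0.03] open 1.003 q [-0.41  0.16  1.95  0.    1.03 -0.42]
```

View pics/s6c.png

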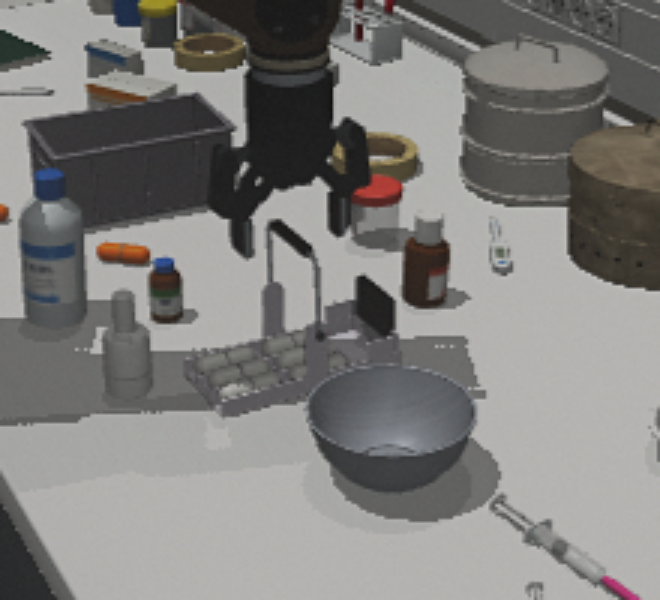

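View pics/w6.png

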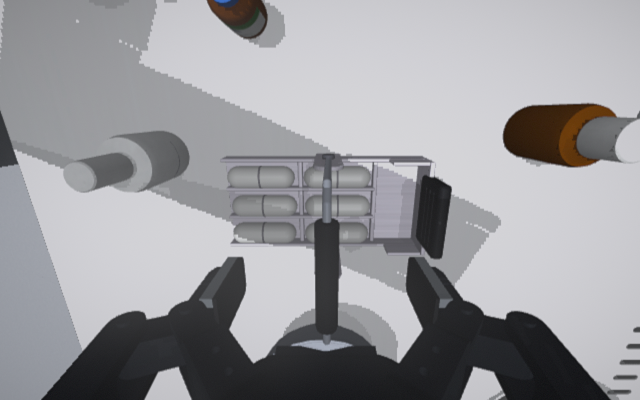

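```bash
python3 - <<'E'
from h import *
np.set_printoptions(precision=4,suppress=True)
for n in("w6","s6"):
    d=dict(np.load(n+".npz"));C=cloud(d);g=d["img"].max(-1)
    m=(C[...,0]>.60)&(C[...,0]<.66)&(C[...,1]>-.19)&(C[...,1]<-.07)&(C[...,2]>.022)&(C[...,2]<.08)&(g<75)
    p=C[m];print(n,len(p),p.mean(0),np.percentile(p,[2,98],axis=0))
    q=p[p[:,2]>.058];print(q.mean(0),np.percentile(q,[5,95],axis=0))
    m=(C[...,0]>.52)&(C[...,0]<.57)&(C[...,1]>-.2)&(C[...,1]<-.07)&(C[...,2]>.12)&(C[...,2]<.16)
    p=C[m];print("bar",p.mean(0),np.percentile(p,[2,98],axis=0))
E
```

```text
w6 2120 [ 0.6283 -0.1261  0.0545] [[ 0.6254 -0.156   0.028 ]
 [ 0.6347 -0.0998  0.0665]]
[ 0.6298 -0.1269  0.0642] [[ 0.6264 -0.1538  0.0594]
 [ 0.6345 -0.1016  0.0663]]
bar [ 0.5452 -0.1218  0.1401] [[ 0.5396 -0.1647  0.1298]
 [ 0.5508 -0.0821  0.1431]]
s6 190 [ 0.628  -0.1309  0.0493] [[ 0.6242 -0.1586  0.0241]
 [ 0.6348 -0.0908  0.0687]]
[ 0.6289 -0.1315  0.0646] [[ 0.6248 -0.1552  0.0594]
 [ 0.635  -0.104   0.0688]]
bar [ 0.543  -0.1338  0.1398] [[ 0.5381 -0.1768  0.1247]
 [ 0.549  -0.0814  0.1465]]
```

play_rows(claw=[0,0,0,0,0,0,0,0], travel=[[-0.02,0,0],[-0.04,0,0],[-0.07,0,0],[-0.09,0.02,0],[-0.1,0.045,0],[-0.1,0.07,0],[-0.1,0.085,0],[-0.1,0.085,0]], dr=[[0,0,0],[0,0,0],[0,0,0],[0,0,0],[0,0,0],[0,0,0],[0,0,0],[0,0,0]])

```text
time: 12.95
eef_pos: [0.6313, -0.1293, 0.2176]
tcp_rot: [0.5, 0.5, -0.499, 0.5]
contact_force: [-0.2, 0.3, 0.1]
opening: 1.004
```

```bash
python3 - <<'E'
from h import *
np.set_printoptions(precision=4,suppress=True)
where()
cam("wrist","w7");cam("scene","s7")
for n in("w7","s7"):
    d=dict(np.load(n+".npz"));C=cloud(d);g=d["img"].max(-1)
    m=(C[...,0]>.60)&(C[...,0]<.66)&(C[...,1]>-.19)&(C[...,1]<-.07)&(C[...,2]>.022)&(C[...,2]<.08)&(g<75)
    p=C[m];print(n,len(p),p.mean(0),np.percentile(p,[2,98],axis=0))
    q=p[p[:,2]>.058];print(q.mean(0),np.percentile(q,[5,95],axis=0))
    m=(C[...,0]>.50)&(C[...,0]<.59)&(C[...,1]>-.2)&(C[...,1]<-.07)&(C[...,2]>.12)&(C[...,2]<.16)
    p=C[m];print("bar",p.mean(0),np.percentile(p,[2,98],axis=0))
E
```

```text
t 12.95 grasp [ 0.6313 -0.1293  0.2366] psi 0.0010 xax [ 0.001  0.001 -1.   ] F [-0.16  0.34  0.15] M [-0.03  0.03 -0.02] open 1.004 q [-0.36  0.23  1.67  0.    1.24 -0.36]
w7 524 [ 0.6315 -0.1261  0.0636] [[ 0.6261 -0.156   0.0459]
 [ 0.6362 -0.0997  0.0669]]
[ 0.6317 -0.1276  0.0651] [[ 0.6273 -0.1541  0.0632]
 [ 0.636  -0.1016  0.0666]]
bar [ 0.5467 -0.1252  0.1396] [[ 0.5406 -0.1711  0.1253]
 [ 0.5512 -0.0823  0.1432]]
s7 188 [ 0.6279 -0.1313  0.0495] [[ 0.6239 -0.1595  0.0235]
 [ 0.6334 -0.0927  0.0693]]
[ 0.6288 -0.1327  0.0648] [[ 0.625  -0.1574  0.0589]
 [ 0.6332 -0.1065  0.0694]]
bar [ 0.5429 -0.1335  0.1398] [[ 0.5388 -0.1763  0.123 ]
 [ 0.5481 -0.0823  0.1457]]
```

View pics/w7.png

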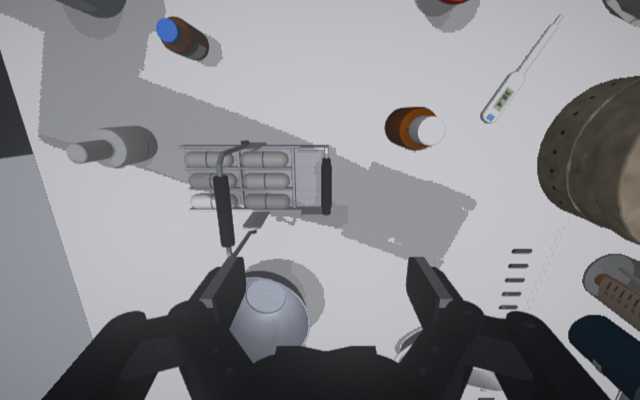

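play_rows(claw=[120,120,120,120,120,120,120,120,120,120,150,180,255,255,255,255,255,255,255], travel=[[0.02,0,0],[0.045,0,0],[0.07,0,0],[0.095,0,0],[0.12,0,0],[0.145,0,0],[0.165,0,0],[0.18,0,0],[0.187,0,0],[0.187,0,0],[0.187,0,0],[0.187,0,0],[0.187,0,0],[0.187,0,0],[0.187,0,0],[0.187,0,0],[0.187,0,0],[0.187,0,0],[0.187,0,0]], dr=[[0,0,0],[0,0,0],[0,0,0],[0,0,0],[0,0,0],[0,0,0],[0,0,0],[0,0,0],[0,0,0],[0,0,0],[0,0,0],[0,0,0],[0,0,0],[0,0,0],[0,0,0],[0,0,0],[0,0,0],[0,0,0],[0,0,0]], force=110)

```text
time: 14.95
eef_pos: [0.6306, -0.1292, 0.0318]
tcp_rot: [0.5, 0.5, -0.499, 0.5]
contact_force: [-0.8, 0.6, 5.8]
opening: 0.1
```

```bash
python3 - <<'E'
from h import *
where()
cam("wrist","w8");cam("scene","s8")
a=cv2.imread("pics/s8.png")[130:330,230:450]
cv2.imwrite("pics/s8c.png",cv2.resize(a,None,fx=3,fy=3))
E
```

```text
t 14.95 grasp [ 0.6306 -0.1292  0.0508] psi 0.0006 xax [ 0.002  0.001 -1.   ] F [-0.77  0.64  5.84] M [ 0.03 -0.02 -0.02] open 0.100 q [-0.36  0.44  1.77  0.    0.93 -0.36]
```

View pics/s8c.png

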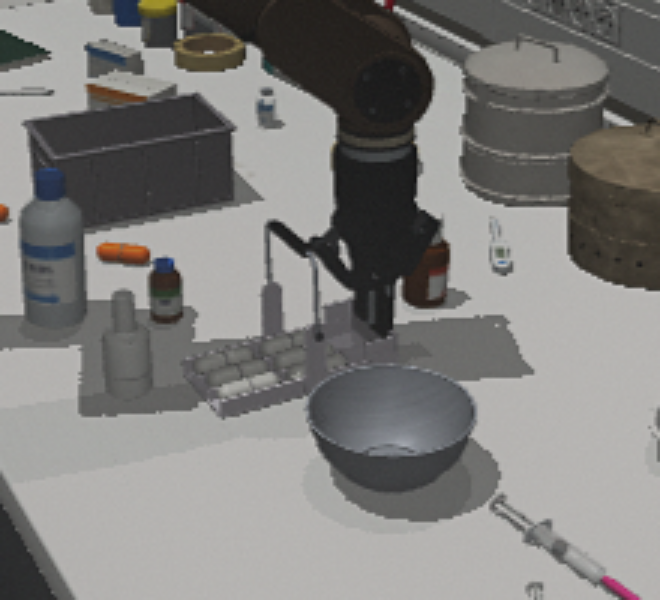

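View pics/w8.png

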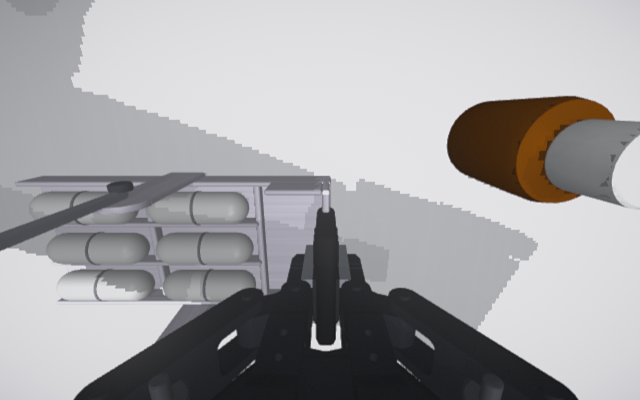

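play_rows(claw=[255,255,255,255,255,255,255,255], travel=[[-0.001,0,0],[-0.003,0,0],[-0.007,0,0],[-0.012,0,0],[-0.017,0,0],[-0.02,0,0],[-0.02,0,0],[-0.02,0,0]], dr=[[0,0,0],[0,0,0],[0,0,0],[0,0,0],[0,0,0],[0,0,0],[0,0,0],[0,0,0]])

```text
time: 15.85
eef_pos: [0.6306, -0.1292, 0.052]
tcp_rot: [0.5, 0.5, -0.499, 0.5]
contact_force: [0.1, -0.2, -4.5]
opening: 0.101
```

```bash
python3 - <<'E'
from h import *
where()
d=cam("scene","s9");w=cam("wrist","w9")
a=cv2.imread("pics/s9.png")[130:330,230:450]
cv2.imwrite("pics/s9c.png",cv2.resize(a,None,fx=3,fy=3))
C=cloud(w);g=w["img"].max(-1)
# side wall top edge heights along x (+y wall) & floor
m=(C[...,1]>-.097)&(C[...,1]<-.08)&(C[...,0]>.44)&(C[...,0]<.63)&(C[...,2]>.02)&(C[...,2]<.06)
p=C[m]
for a in np.arange(.46,.63,.02):
    q=p[(p[:,0]>a)&(p[:,0]<a+.02)]
    if len(q)>5: print(round(a,2),np.percentile(q[:,2],90).round(4))
E
```

```text
t 15.85 grasp [ 0.6306 -0.1292  0.071 ] psi 0.0006 xax [ 0.002  0.001 -1.   ] F [ 0.07 -0.22 -4.52] M [-0.03 -0.38  0.02] open 0.101 q [-0.36  0.41  1.77  0.    0.96 -0.36]
0.46 0.0373
0.48 0.0377
0.5 0.0367
0.52 0.054
0.54 0.0548
0.56 0.0378
0.58 0.0377
0.6 0.0552
0.62 0.0556
```

View pics/s9c.png

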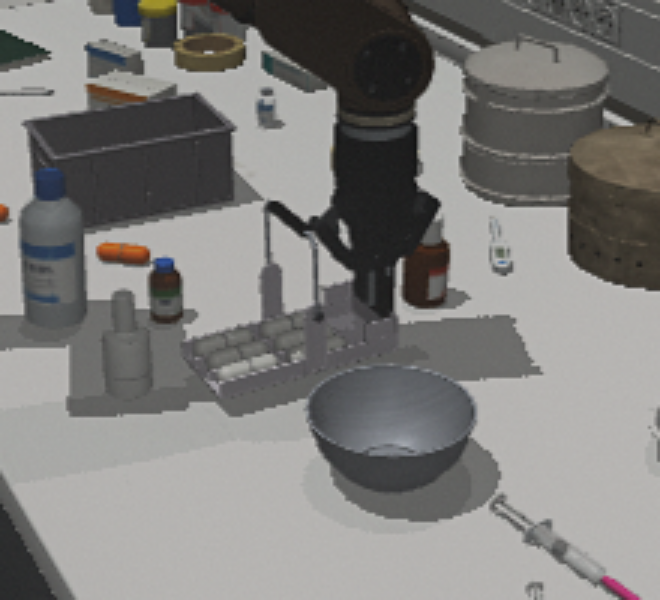

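play_rows(claw=[255,255,255,255,255,255,255,255,255,255,255,255,255,255,255,255,255,255,255,255], travel=[[-0.004,0,0],[-0.012,0,0],[-0.024,0,0],[-0.039,0,0],[-0.055,0,0.003],[-0.071,0.002,0.009],[-0.084,0.006,0.018],[-0.094,0.012,0.029],[-0.1,0.02,0.042],[-0.103,0.03,0.056],[-0.104,0.041,0.071],[-0.104,0.052,0.086],[-0.104,0.064,0.102],[-0.104,0.076,0.118],[-0.104,0.087,0.133],[-0.104,0.097,0.147],[-0.104,0.106,0.159],[-0.104,0.113,0.169],[-0.104,0.118,0.176],[-0.104,0.119,0.178]], dr=[[0,0,0],[0,0,0],[0,0,0],[0,0,0],[0,0,0],[0,0,0],[0,0,0],[0,0,0],[0,0,0],[0,0,0],[0,0,0],[0,0,0],[0,0,0],[0,0,0],[0,0,0],[0,0,0],[0,0,0],[0,0,0],[0,0,0],[0,0,0]])

```text
time: 17.95
eef_pos: [0.7495, -0.3087, 0.155]
tcp_rot: [0.5, 0.5, -0.5, 0.5]
contact_force: [0.1, 0.5, -5.5]
opening: 0.1
```

```bash
python3 - <<'E'
from h import *
np.set_printoptions(precision=4,suppress=True)
where()
d=cam("scene","s10");w=cam("wrist","w10");cam("top","t10")
a=cv2.imread("pics/s10.png")[130:330,230:480]
cv2.imwrite("pics/s10c.png",cv2.resize(a,None,fx=3,fy=3))
E
```

```text
t 17.95 grasp [ 0.7495 -0.3087  0.174 ] psi -0.0004 xax [ 0.001  0.001 -1.   ] F [ 0.05  0.51 -5.5 ] M [ 0.04 -0.38 -0.05] open 0.100 q [-0.52  0.64  1.24  0.    1.27 -0.52]
```

View pics/s10c.png

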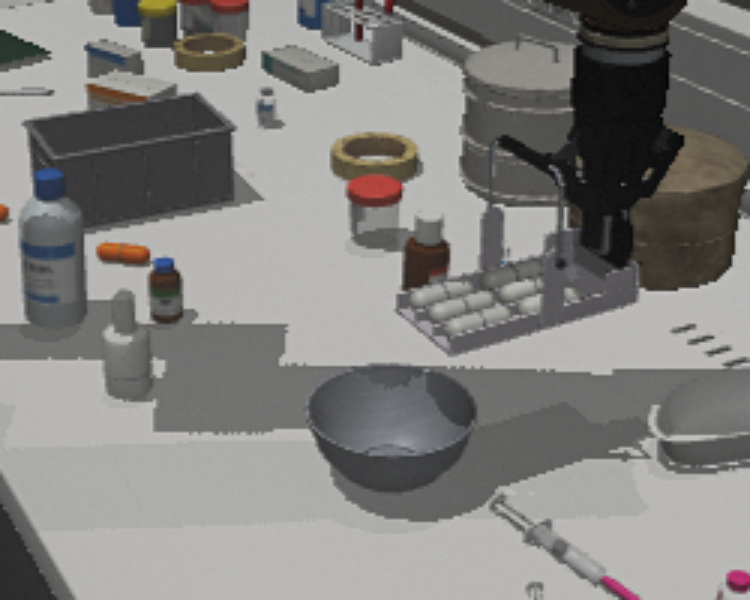

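View pics/w10.png

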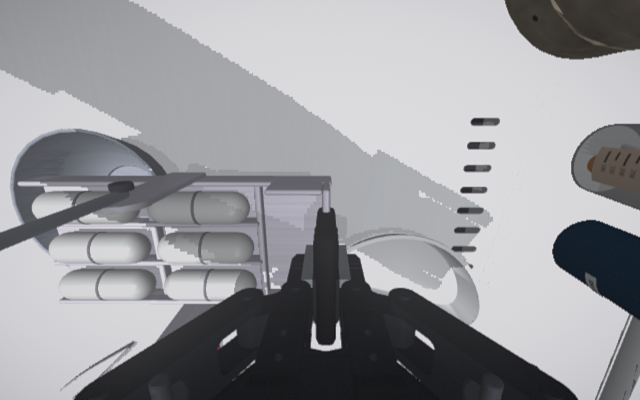

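```bash
python3 - <<'E'
from h import *
np.set_printoptions(precision=4,suppress=True)
w=dict(np.load("w10.npz"));print("proj bowl rim centre",proj(w,(.541,-.3075,.062)),"rim near +y",proj(w,(.541,-.2375,.062)))
C=cloud(w)
m=(C[...,2]>.05)&(C[...,2]<.07)&(C[...,0]>.45)&(C[...,0]<.62)&(C[...,1]>-.4)&(C[...,1]<-.2)
p=C[m];print(len(p),p.min(0),p.max(0))
s=dict(np.load("s10.npz"));C=cloud(s)
m=(C[...,2]>.055)&(C[...,2]<.07)&(C[...,0]>.45)&(C[...,0]<.63)&(C[...,1]>-.4)&(C[...,1]<-.2)
p=C[m];print(len(p),p.min(0),p.max(0)); print(cv2.minEnclosingCircle((p[:,:2]*1000).astype(np.float32)))
st=ctrl.get_state()
c,zz=(.568,-.3075),.076
for deg in(0,5,10,15,20,25,30,34):
    f=np.radians(deg)
    g=(c[0]+.179*np.cos(f)-.047*np.sin(f),c[1],zz+.179*np.sin(f)+.047*np.cos(f)); print(deg,np.round(g,3),end=" ");go(g,0,-f,st)
E
```

```text
proj bowl rim centre (np.float64(90.26702851210973), np.float64(206.1812289928555)) rim near +y (np.float64(67.76313440142701), np.float64(123.9393736147782))
2723 [ 0.4713 -0.3673  0.05  ] [ 0.6037 -0.2414  0.0641]
436 [ 0.4717 -0.3804  0.055 ] [ 0.6108 -0.2351  0.0666]
((541.1058959960938, -307.4966735839844), 72.96046447753906)
0 [ 0.747 -0.308  0.123] travel [0.0512, -0.0022, 0.0005] dr [0.0004, -0.0015, -0.0004]
5 [ 0.742 -0.308  0.138] travel [0.0357, -0.0053, 0.0005] dr [0.0003, -0.0015, 0.0869]
10 [ 0.736 -0.308  0.153] travel [0.0206, -0.0097, 0.0005] dr [0.0003, -0.0015, 0.1741]
15 [ 0.729 -0.308  0.168] travel [0.0059, -0.0155, 0.0005] dr [0.0002, -0.0015, 0.2614]
20 [ 0.72  -0.308  0.181] travel [-0.0083, -0.0225, 0.0004] dr [0.0001, -0.0015, 0.3487]
25 [ 0.71  -0.308  0.194] travel [-0.0218, -0.0307, 0.0004] dr [0.0001, -0.0015, 0.4359]
30 [ 0.7   -0.308  0.206] travel [-0.0345, -0.0401, 0.0004] dr [0.0, -0.0016, 0.5232]
34 [ 0.69  -0.308  0.215] travel [-0.0441, -0.0484, 0.0004] dr [-0.0, -0.0016, 0.593]
```

play_rows(claw=[255,255,255,255,255,255,255,255,255,255,255,255,255,255,255,255,255,255,255,255], travel=[[0.005,0,0],[0.015,-0.001,0],[0.028,-0.001,0],[0.04,-0.002,0],[0.048,-0.002,0],[0.051,-0.002,0],[0.048,-0.003,0],[0.043,-0.004,0],[0.036,-0.005,0],[0.03,-0.007,0],[0.025,-0.0085,0],[0.0206,-0.0097,0],[0.015,-0.012,0],[0.01,-0.014,0],[0.006,-0.0155,0],[0.002,-0.0175,0],[-0.003,-0.02,0],[-0.008,-0.0225,0],[-0.008,-0.0225,0],[-0.008,-0.0225,0]], dr=[[0,0,0],[0,0,0],[0,0,0],[0,0,0],[0,0,0],[0,0,0],[0,0,0.02],[0,0,0.05],[0,0,0.087],[0,0,0.12],[0,0,0.148],[0,0,0.174],[0,0,0.205],[0,0,0.235],[0,0,0.261],[0,0,0.287],[0,0,0.317],[0,0,0.348],[0,0,0.348],[0,0,0.348]])

```text
time: 20.1
eef_pos: [0.7265, -0.3072, 0.1635]
tcp_rot: [0.579, 0.406, -0.405, 0.579]
contact_force: [0.1, 0.6, -4.9]
opening: 0.1
```

```bash
python3 - <<'E'
from h import *
np.set_printoptions(precision=4,suppress=True)
where()
d=cam("scene","s11");w=cam("wrist","w11")
a=cv2.imread("pics/s11.png")[130:330,230:480]
cv2.imwrite("pics/s11c.png",cv2.resize(a,None,fx=3,fy=3))
st=ctrl.get_state()
c,zz=(.568,-.3075),.076
for deg in(24,28,32):
    f=np.radians(deg)
    g=(c[0]+.179*np.cos(f)-.047*np.sin(f),c[1],zz+.179*np.sin(f)+.047*np.cos(f)); print(deg,np.round(g,3),end=" ");go(g,0,-f,st)
E
```

```text
t 20.10 grasp [ 0.72   -0.3072  0.1814] psi -0.0004 xax [ 0.342  0.001 -0.94 ] F [ 0.11  0.57 -4.9 ] M [0.01 0.03 0.05] open 0.100 q [-0.59  0.43  1.54  0.25  0.89 -0.72]
24 [ 0.712 -0.308  0.192] travel [-0.0129, -0.0023, 0.0005] dr [-0.0001, -0.0016, 0.0707]
28 [ 0.704 -0.308  0.202] travel [-0.0251, -0.0056, 0.0004] dr [-0.0002, -0.0016, 0.1405]
32 [ 0.695 -0.308  0.211] travel [-0.0371, -0.0097, 0.0004] dr [-0.0003, -0.0016, 0.2103]
```

View pics/s11c.png

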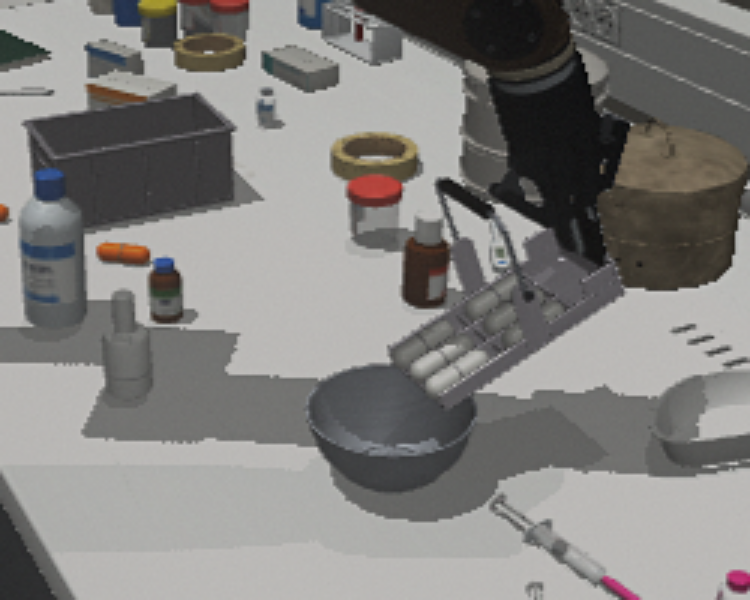

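View pics/w11.png

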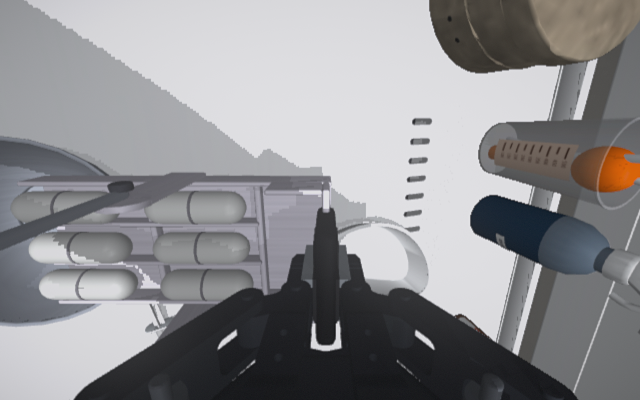

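play_rows(claw=[255,255,255,255,255,255,255,255,255,255,255,255], travel=[[-0.004,-0.001,0],[-0.009,-0.0015,0],[-0.013,-0.0023,0],[-0.017,-0.0035,0],[-0.021,-0.0045,0],[-0.025,-0.0056,0],[-0.025,-0.0056,0],[-0.025,-0.0056,0],[-0.025,-0.0056,0],[-0.025,-0.0056,0],[-0.025,-0.0056,0],[-0.025,-0.0056,0]], dr=[[0,0,0.022],[0,0,0.048],[0,0,0.07],[0,0,0.095],[0,0,0.118],[0,0,0.14],[0,0,0.14],[0,0,0.14],[0,0,0.14],[0,0,0.14],[0,0,0.14],[0,0,0.14]])

```text
time: 21.4
eef_pos: [0.713, -0.307, 0.1845]
tcp_rot: [0.606, 0.365, -0.364, 0.606]
contact_force: [-0.1, 0.5, -4.4]
opening: 0.102
```

```bash
python3 - <<'E'
from h import *
np.set_printoptions(precision=4,suppress=True)
where()
d=cam("scene","s12");w=cam("wrist","w12")
a=cv2.imread("pics/s12.png")[130:330,230:480]
cv2.imwrite("pics/s12c.png",cv2.resize(a,None,fx=3,fy=3))
E
```

```text
t 21.40 grasp [ 0.7041 -0.307   0.2013] psi -0.0002 xax [ 0.469  0.002 -0.883] F [-0.12  0.46 -4.41] M [ 0.02  0.27 -0.01] open 0.102 q [-0.63  0.34  1.65  0.4   0.79 -0.86]
```

View pics/s12c.png

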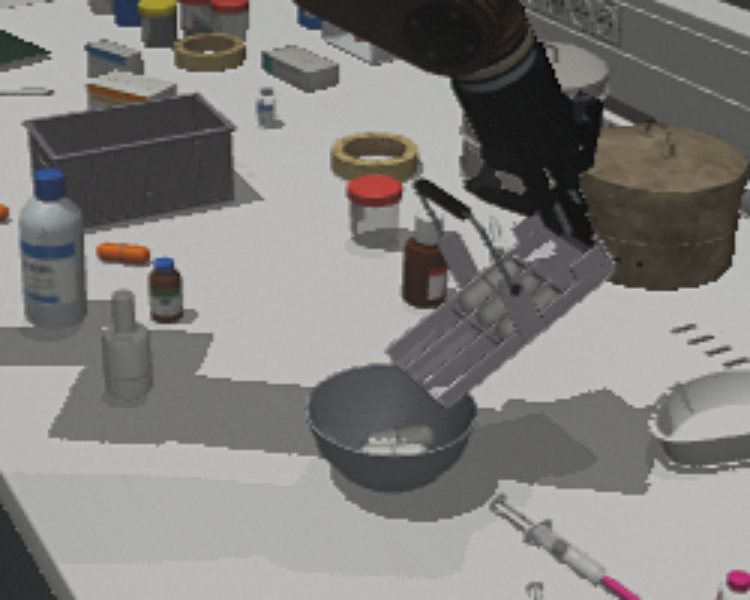

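View pics/w12.png

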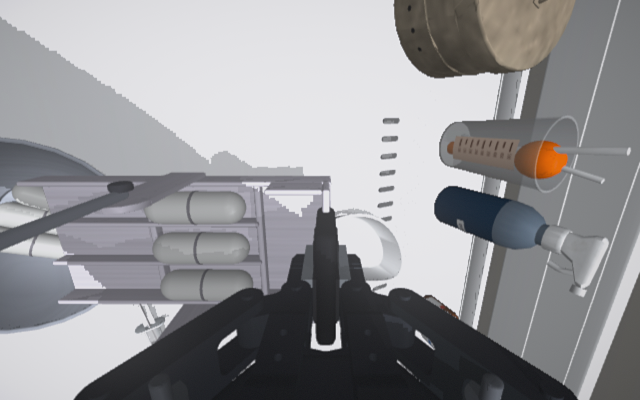

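```bash
python3 - <<'E'
from h import *
st=ctrl.get_state()
for g,f in(((.7045,-.3075,.218),28),((.705,-.3075,.245),28),((.709,-.3075,.234),22),((.712,-.3075,.222),15),((.715,-.3075,.208),7),((.718,-.3075,.195),0)):
    go(g,0,-np.radians(f),st)
E
```

```text
travel [-0.0145, 0.0082, 0.0004] dr [-0.0002, -0.0017, 0.0006]
travel [-0.0382, 0.0213, 0.0004] dr [-0.0002, -0.0017, 0.0006]
travel [-0.0267, 0.0177, 0.0004] dr [-0.0001, -0.0017, -0.1041]
travel [-0.015, 0.0124, 0.0004] dr [0.0, -0.0017, -0.2263]
travel [-0.002, 0.006, 0.0005] dr [0.0001, -0.0017, -0.3659]
travel [0.0099, 0.0004, 0.0005] dr [0.0002, -0.0017, -0.4881]
```

play_rows(claw=[255,255,255,255,255,255,255,255,255,255,255,255,255,255,255,255], travel=[[-0.004,0.002,0],[-0.0145,0.008,0],[-0.026,0.0145,0],[-0.0355,0.02,0],[-0.038,0.0213,0],[-0.034,0.02,0],[-0.0267,0.0177,0],[-0.021,0.015,0],[-0.015,0.0124,0],[-0.0085,0.009,0],[-0.002,0.006,0],[0.003,0.0035,0],[0.007,0.0015,0],[0.0099,0.0004,0],[0.0099,0.0004,0],[0.0099,0.0004,0]], dr=[[0,0,0],[0,0,0],[0,0,0],[0,0,0],[0,0,-0.01],[0,0,-0.045],[0,0,-0.1],[0,0,-0.165],[0,0,-0.226],[0,0,-0.296],[0,0,-0.366],[0,0,-0.42],[0,0,-0.46],[0,0,-0.486],[0,-0.001,-0.488],[0,-0.001,-0.488]])

```text
time: 23.1
eef_pos: [0.7182, -0.307, 0.1761]
tcp_rot: [0.5, 0.5, -0.5, 0.5]
contact_force: [-0.4, 0.0, -3.8]
opening: 0.102
```

```bash
python3 - <<'E'
from h import *
where()
d=cam("scene","s13");w=cam("wrist","w13")
a=cv2.imread("pics/s13.png")[130:330,230:480]
cv2.imwrite("pics/s13c.png",cv2.resize(a,None,fx=3,fy=3))
st=ctrl.get_state()
go((.6306,-.1292,.175),0,0,st);go((.6306,-.1292,.0508),0,0,st)
E
```

```text
t 23.10 grasp [ 0.7182 -0.307   0.1951] psi 0.0003 xax [ 0.001  0.001 -1.   ] F [-0.4   0.05 -3.8 ] M [-0.01 -0.23 -0.02] open 0.102 q [-0.53  0.56  1.32  0.    1.27 -0.53]
travel [0.0205, -0.0874, -0.178] dr [0.0001, -0.0003, -0.0011]
travel [0.1447, -0.0875, -0.1779] dr [0.0001, -0.0003, -0.0011]
```

View pics/s13c.png

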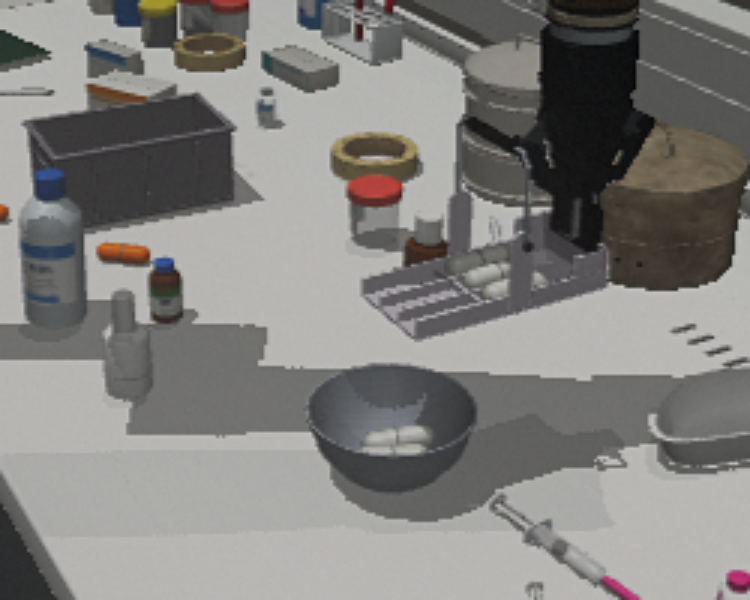

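play_rows(claw=[255,255,255,255,255,255,255,255,255,255,255,255,255,255,255,255,255], travel=[[0,-0.001,-0.003],[0,-0.004,-0.009],[0,-0.009,-0.018],[0,-0.015,-0.03],[0,-0.022,-0.045],[0.001,-0.03,-0.062],[0.003,-0.038,-0.08],[0.006,-0.047,-0.098],[0.009,-0.055,-0.115],[0.012,-0.063,-0.131],[0.015,-0.07,-0.145],[0.017,-0.076,-0.157],[0.019,-0.081,-0.166],[0.02,-0.085,-0.173],[0.0205,-0.087,-0.177],[0.0205,-0.0874,-0.178],[0.0205,-0.0874,-0.178]], dr=[[0,0,0],[0,0,0],[0,0,0],[0,0,0],[0,0,0],[0,0,0],[0,0,0],[0,0,0],[0,0,0],[0,0,0],[0,0,0],[0,0,0],[0,0,0],[0,0,0],[0,0,0],[0,0,0],[0,0,0]])

```text
time: 24.9
eef_pos: [0.6308, -0.1295, 0.1562]
tcp_rot: [0.5, 0.5, -0.5, 0.5]
contact_force: [-0.7, -0.5, -3.8]
opening: 0.1
```

play_rows(claw=[255,255,255,255,255,255,255,255,255,255,255,255,255,255,255], travel=[[0.004,0,0],[0.013,0,0],[0.026,0,0],[0.041,0,0],[0.057,0,0],[0.073,0,0],[0.087,0,0],[0.098,0,0],[0.106,0,0],[0.112,0,0],[0.116,0,0],[0.119,0,0],[0.121,0,0],[0.122,0,0],[0.122,0,0]], dr=[[0,0,0],[0,0,0],[0,0,0],[0,0,0],[0,0,0],[0,0,0],[0,0,0],[0,0,0],[0,0,0],[0,0,0],[0,0,0],[0,0,0],[0,0,0],[0,0,0],[0,0,0]])

```text
time: 26.4
eef_pos: [0.6312, -0.1295, 0.0344]
tcp_rot: [0.5, 0.499, -0.5, 0.501]
contact_force: [-0.4, -0.2, -3.4]
opening: 0.094
```

```bash
python3 - <<'E'
from h import *
where()
go((.6306,-.1292,.0508),0,0)
E
```

```text
t 26.40 grasp [ 0.6311 -0.1295  0.0534] psi -0.0001 xax [ 0.002 -0.    -1.   ] F [-0.44 -0.2  -3.39] M [-0.   -0.27  0.01] open 0.094 q [-0.36  0.44  1.77  0.    0.93 -0.36]
travel [0.0026, -0.0006, -0.0003] dr [-0.0001, 0.0002, -0.002]
```

play_rows(claw=[255,255,255,255,255], travel=[[0.0005,0,0],[0.001,0,0],[0.0015,0,0],[0.002,0,0],[0.002,0,0]], dr=[[0,0,0],[0,0,0],[0,0,0],[0,0,0],[0,0,0]])

```text
time: 26.9
eef_pos: [0.6312, -0.1296, 0.0325]
tcp_rot: [0.5, 0.499, -0.5, 0.501]
contact_force: [0.9, -0.7, -2.9]
opening: 0.099
```

```bash
python3 - <<'E'
from h import *
where()
E
```

```text
t 26.90 grasp [ 0.6312 -0.1296  0.0515] psi -0.0000 xax [ 0.002 -0.    -1.   ] F [ 0.88 -0.7  -2.94] M [-0.04 -0.21 -0.01] open 0.099 q [-0.36  0.44  1.77  0.    0.93 -0.36]
```

play_rows(claw=[255,255,255,255], travel=[[0.0005,0,0],[0.001,0,0],[0.0013,0,0],[0.0013,0,0]], dr=[[0,0,0],[0,0,0],[0,0,0],[0,0,0]])

```text
time: 27.3
eef_pos: [0.6315, -0.1296, 0.0318]
tcp_rot: [0.5, 0.499, -0.5, 0.501]
contact_force: [0.9, -0.5, 1.4]
opening: 0.101
```

```bash
python3 - <<'E'
from h import *
where()
E
```

```text
t 27.30 grasp [ 0.6314 -0.1296  0.0508] psi 0.0000 xax [ 0.002 -0.    -1.   ] F [ 0.92 -0.48  1.44] M [0.13 0.26 0.04] open 0.101 q [-0.36  0.44  1.77  0.    0.93 -0.36]
```

play_rows(claw=[230,200,170,140,120,120,120,120,120,120,120,120,120,120], travel=[[0,0,0],[0,0,0],[0,0,0],[0,0,0],[0,0,0],[0,0,0],[0,0,0],[-0.01,0,0],[-0.03,0,0],[-0.06,0,0],[-0.1,0,0],[-0.14,0,0],[-0.18,0,0],[-0.2,0,0]], dr=[[0,0,0],[0,0,0],[0,0,0],[0,0,0],[0,0,0],[0,0,0],[0,0,0],[0,0,0],[0,0,0],[0,0,0],[0,0,0],[0,0,0],[0,0,0],[0,0,0]], force=40)

```text
time: 28.7
eef_pos: [0.6326, -0.1301, 0.2381]
tcp_rot: [0.502, 0.497, -0.498, 0.503]
contact_force: [0.2, -0.2, 0.2]
opening: 0.532
```

```bash
python3 - <<'E'
from h import *
where()
d=cam("scene","s14");w=cam("wrist","w14")
a=cv2.imread("pics/s14.png")[130:330,230:480]
cv2.imwrite("pics/s14c.png",cv2.resize(a,None,fx=3,fy=3))
C=cloud(w)
m=(C[...,1]>-.095)&(C[...,1]<-.083)&(C[...,0]>.44)&(C[...,0]<.63)&(C[...,2]>.012)&(C[...,2]<.026)
p=C[m];print("wall top z vs x",len(p),np.polyfit(p[:,0]-.54,p[:,2],1))
for nm,D in(("scene",d),):
    C=cloud(D)
    for n,x,y,r in(("saline",.391,.0827,.04),("cup",.7483,.08,.04),("amber",.727,-.062,.03),("dropper",.398,-.083,.03),("vial",.481,.0268,.025),("bowl",.541,-.3075,.08)):
        m=(np.hypot(C[...,0]-x,C[...,1]-y)<r+.01)&(C[...,2]>.02);q=C[m];zt=np.percentile(q[:,2],98);q=q[q[:,2]>zt-.012];print(n,zt.round(3),((q.min(0)+q.max(0))/2).round(3))
E
```

```text
t 28.70 grasp [ 0.6325 -0.13    0.2571] psi 0.0001 xax [ 0.01  -0.003 -1.   ] F [ 0.18 -0.18  0.21] M [-0.01  0.03  0.03] open 0.532 q [-0.36  0.21  1.65  0.    1.27 -0.36]
wall top z vs x 336 [0.00278117 0.01680804]
saline 0.155 [0.391 0.079 0.151]
cup 0.069 [0.749 0.078 0.064]
amber 0.095 [ 0.729 -0.065  0.09 ]
dropper 0.617 [ 0.393 -0.068  0.615]
vial 0.065 [0.482 0.02  0.06 ]
bowl 0.064 [ 0.541 -0.308  0.06 ]
```

View pics/s14c.png

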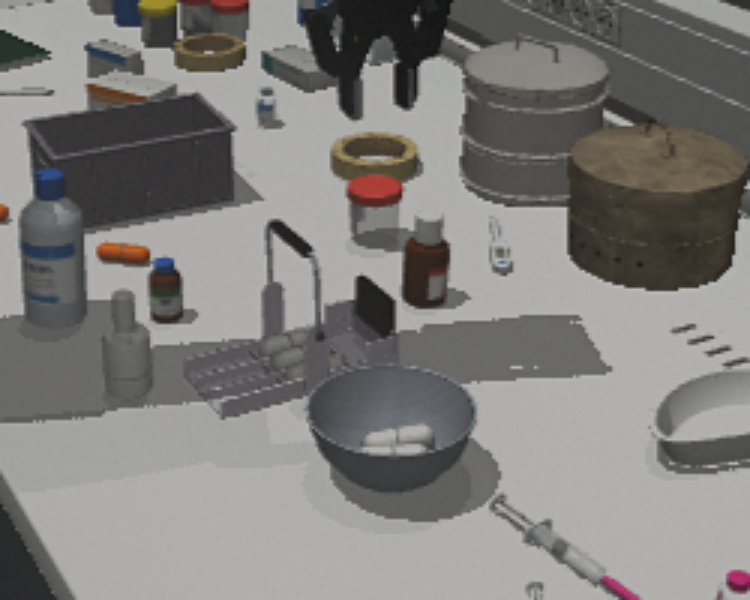

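View pics/w14.png

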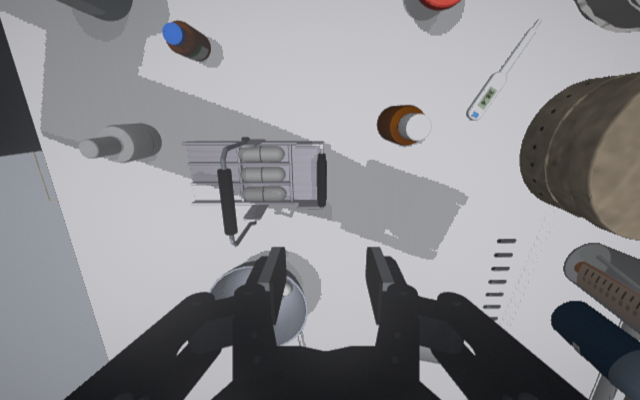

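play_rows(claw=[120,120,120], travel=[[0,0,0],[0,0,0],[0,0,0]], dr=[[0,0,0],[0,0,0],[0,0,0]])

```text
time: 29.1
eef_pos: [0.6324, -0.13, 0.236]
tcp_rot: [0.501, 0.497, -0.499, 0.503]
contact_force: [0.6, -0.2, 0.2]
opening: 0.529
```

```bash
python3 - <<'E'
from h import *
where()
cam("top","t15")
a=cv2.imread("pics/t15.png")[140:270,310:480]
cv2.imwrite("pics/t15c.png",cv2.convertScaleAbs(cv2.resize(a,None,fx=4,fy=4,interpolation=cv2.INTER_CUBIC),alpha=1.5))
E
```

```text
t 29.10 grasp [ 0.6322 -0.13    0.255 ] psi 0.0001 xax [ 0.009 -0.003 -1.   ] F [ 0.61 -0.21  0.25] M [0.01 0.   0.  ] open 0.529 q [-0.36  0.21  1.65  0.    1.26 -0.36]
```

View pics/t15c.png

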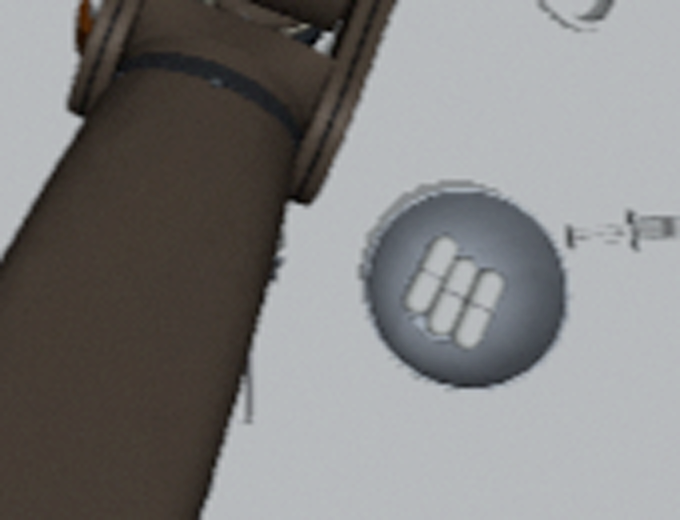

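Three boluses lie in the bowl (crop pixel about (455,290)). The tray stands flat with the back row in place, and the gripper is clear of it.

```bash
python3 -c "
from plant import ctrl
print(ctrl.sign_off())"
```

```text
the job is handed in; nothing more can be done
None
```

The job is done and handed in at about 29 s of the 66 s allowed.

**What I did:** I took the bail bar and swung it upright along its arc. I then lifted the tray level out of the tub, stood it on the worktop at about (0.54, -0.13) and let go. Next I gripped the rear plate and tipped the tray to about 28° over the bowl, so the front row slid in. I set the tray back on the same spot and released it.

**Last checks:**
- **Bowl:** the top view shows three boluses in it. Its measured centre is unchanged at (0.541, -0.308).
- **Tray:** the wrist view shows the three back boluses in their lanes and the front lanes empty. The wall top is level to about 0.003 rad.
- **Bystanders:** the saline bottle, amber bottle, cup and vial measure within about 3 mm of their first positions, in line with the scene camera's calibration.
- **Force:** the readings at the end of each move stayed under 10 N.

**One check failed:** the dropper bottle's final measurement was invalid because the arm was in the same patch of the picture. By eye, in both the scene and wrist views, it stands where it was.

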